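# Set out the emergency lights before a power cut

## Robot

A 7-joint arm with a two-finger parallel gripper is mounted at the origin on the work surface. World frame = base frame: x ahead of the robot, y to its left, z up, the work surface at z = 0. Lengths are in m, angles in rad, forces in N, time in s.
With the tool pointing down it reaches from about 0.425 to 0.875 m from the base axis. Payload 4.7 kg.
Tool frame: the origin (TCP) lies on the centre line of the jaws, within the pads' length; the fingertips stand ahead of it and the grasp point (between the pads) lies 2 mm behind it (nose_length is the z of the fingertips in the tool frame, in m); z points along the fingers, y is the line along which they close (so a half turn about z gives the same grasp; the last joint's range is limited). The gripper opens to 87 mm and grips with 3 to 60 N. Pads are 19 mm wide; open, the fingers measure 117 mm over their backs; the gripper's body (75 mm by 190 mm) begins 51 mm behind the grasp point.
Start: joints at [1.343, 0.321, -0.07, 1.45, 0.023, 1.371, -0.057], TCP at [0.156, -0.631, 0.206] pointing down, gripper open.
Joint ranges: [-2.86, 2.86], [-0.3, 2.09], [-1.38, 1.24], [0.06, 2.45], [-1.56, 4.7], [0.09, 2.05], [-2.69, 2.69]. Speed limits (rad/s): [2.57, 2.57, 3.14, 3.14, 3.14, 3.14, 3.14].

## Interface

Orientations are given as a rotation vector (axis times angle).
In Python, from bench import * gives the robot as it stands.
- The arm moves only by the tool send_rows, never from a script. Its arguments are lists of equal length, an entry for each row: "xyz": the shift along the tool's x, y, z in mm, a list of three; "dr": the turn, a rotation vector about the tool's x, y, z in rad, a list of three. A call has exactly 10 rows; each row is the pose to reach, as a shift and turn from the pose commanded when the call began, along the tool's axes at that moment; what a row does not reach only later rows make up. A row lasts 1/12 s, in which the tool goes at most 41.7 mm and 7.16 degrees, less where a joint would pass 70% of its speed; a pose out of reach is approached as far as the arm can. A call with a gripper value outside its range is refused whole. "jaw" is the finger opening in mm, from 0 to 87, set as the call begins (left out, the last holds). The fingers move at their own pace and stop on an object; "grip_force" is the grip in N (left out, the last holds). Time passes only in rows, so rows that repeat a pose let the fingers close, or fill a call up. It gives the time, the measured TCP pose, the force, the opening and the grip force at its end, in the units of the state.
- get_state(): the state, without advancing time (a new reading comes with each control period).
- get_image(name): name is "scene" or "top" or "wrist"; returns the picture (400x640x3 uint8, red, green, blue); there is no depth.
- calibration(name): a dict with "vfov" (degrees; the focal length in pixels is half the picture's height over the tangent of half this angle, whatever the lens; pixels are square), "cx", "cy" (the principal point, pixels), "rvec" (rotation vector, rad) and "tvec" (3), from world to camera coordinates, as OpenCV has them; the wrist camera has in their place "hand_eye" (4x4, takes a point from camera to tool coordinates, whose origin is the TCP and whose axes are the flange's). Camera axes: x right, y down, z forward; pixel columns grow to the right and rows downward; lengths in m; the calibration is good to about 2 mm. A picture is of the moment at which its call begins: read the wrist's pose just before it. calibration takes no time and is no camera call.
- close_job(): hands the job in; it is judged then, once.
The state is a dict: "time": time; "joint_positions": joint angles; "qd": joint speeds; "joint_torque": joint torques, N m; "position": TCP position; "tool_rot": TCP orientation; "ft_force": force on the tool from outside, world axes, zero at the start; "torque": the same for the moment, N m; "grip_width": opening from 0.0 (shut) to 1.0 (fully open); "grip_force": force on a finger pad.
Only numpy, scipy, OpenCV 4.12 (cv2) and the standard library are available. Lean on these libraries where they do the work, as an engineer would, in place of code of your own. Each camera call takes 0.05 s, during which the arm holds its last target. There are 200 camera calls.

## Task

The mains goes off shortly, so get this desk's emergency lights ready. First switch the charger off by pushing its red toggle fully over, away from you; then lift the orange lamp off its charging stand by the handle, stand it on the middle of the round cork mat, let go of it and press its green button right down to switch it on. Tip every torch that lies on the desk up onto its tail so that it stands with the lens to the ceiling, letting the tail pivot on the desk and never lifting a torch clear of it; do not knock the lamp over or shift the other things on the desk.

Things in the scene. Friction and masses are not known exactly. Their poses are not given: they have to be found in the camera images.
- stand: black and grey charging stand, fixed: a round dock of radius 76 mm whose floor is 22 mm above the desk, with four lugs up to 34 mm high around the lamp's foot, and (centred 122 mm along its +y, 15 mm along -x) a grey power supply 120 x 80 x 45 mm with the toggle on top. Origin: dock centre at desk height; x points roughly away from the robot, z up.
- charger_switch (a joint): toggle of the charger: 0 (to 0.12 at the start) leaning toward the stand's -x (the robot's side) is on; it swings about 22 mm at the tip toward the stand's +x up to 0.8 rad, fully off, and stays where it is left. Light friction, 1 to 2 N at the tip.
- switch_tip (a point): centre of the red ball (radius 7.5 mm) at the toggle's tip, 30 mm from its pivot; about 75 mm above the desk, the ball's top at most 85 mm; the point moves with the toggle. The pivot is 45 mm along -x and 122 mm along +y of the stand's origin, 47 mm above the desk.
- lamp: orange and white lantern, 0.55 to 0.85 kg, foot of radius 60 mm, cap of radius 55 mm whose top is 145 mm above the foot, black carrying handle arched over it. Origin: centre of the foot's underside; z up; the handle's bar runs along the lamp's y. At the start it stands in the dock.
- lamp_handle (a point): middle of the straight top bar of the lamp's handle: a rubber grip of flat section, 18 mm thick across (lamp's x), 24 mm high, 60 mm long along the lamp's y, 210 mm above the foot and straight over the lamp's centre; its underside is 53 mm above the cap.
- lamp_button (a joint): travel of the lamp's spring push button in m: 0 up, 0.006 right down; about 4 N presses it fully, it springs back.
- lamp_button_top (a point): centre of the green button's top face, radius 11 mm, on the lamp's cap 34 mm along the lamp's -x and 167 mm above the foot; pressed straight down. The point goes down with the button.
- mat: round cork mat, radius 80 mm, 4 mm thick, fixed to the desk. Origin: centre of its underside.
- torch1: yellow torch 165 mm long, 0.2 to 0.3 kg. Origin: its middle, on its axis; body x runs from the black tail to the white lens (level when lying, origin 20 mm up; up when standing, origin 82 mm up). Hexagonal black tail cap 40 mm across flats, flat end; yellow barrel 33 mm thick; aluminium head 37 mm thick from 42 mm along x, with a dark hexagonal collar (40 mm across flats, 46 over corners) 49 to 61 mm along x. May be absent (None).
- torch2: yellow torch 165 mm long, 0.2 to 0.3 kg. Origin: its middle, on its axis; body x runs from the black tail to the white lens (level when lying, origin 20 mm up; up when standing, origin 82 mm up). Hexagonal black tail cap 40 mm across flats, flat end; yellow barrel 33 mm thick; aluminium head 37 mm thick from 42 mm along x, with a dark hexagonal collar (40 mm across flats, 46 over corners) 49 to 61 mm along x. May be absent (None).
- torch3: yellow torch 165 mm long, 0.2 to 0.3 kg. Origin: its middle, on its axis; body x runs from the black tail to the white lens (level when lying, origin 20 mm up; up when standing, origin 82 mm up). Hexagonal black tail cap 40 mm across flats, flat end; yellow barrel 33 mm thick; aluminium head 37 mm thick from 42 mm along x, with a dark hexagonal collar (40 mm across flats, 46 over corners) 49 to 61 mm along x. May be absent (None).
- torch4: yellow torch 165 mm long, 0.2 to 0.3 kg. Origin: its middle, on its axis; body x runs from the black tail to the white lens (level when lying, origin 20 mm up; up when standing, origin 82 mm up). Hexagonal black tail cap 40 mm across flats, flat end; yellow barrel 33 mm thick; aluminium head 37 mm thick from 42 mm along x, with a dark hexagonal collar (40 mm across flats, 46 over corners) 49 to 61 mm along x. May be absent (None).
- torch1_tail (a point): middle of the flat tail face of torch1, 82.5 mm along its -x from its origin (None if it is absent).
- torch2_tail (a point): middle of the flat tail face of torch2, 82.5 mm along its -x from its origin (None if it is absent).
- torch3_tail (a point): middle of the flat tail face of torch3, 82.5 mm along its -x from its origin (None if it is absent).
- torch4_tail (a point): middle of the flat tail face of torch4, 82.5 mm along its -x from its origin (None if it is absent).
- tape: a bystander, leave it where it is: yellow roll of tape lying flat, 72 mm across, 24 mm high. Origin at the centre of its underside.
- clipbox: a bystander, leave it where it is: white carton with a blue band, 75 x 115 x 55 mm. Origin at the centre of its underside.
- calculator: a bystander, leave it where it is: white desk calculator, 150 x 100 x 20 mm. Origin at the centre of its underside.
- jar: a bystander, leave it where it is: clear jar with a green lid, 96 mm across, 107 mm high. Origin at the centre of its underside.
- shaker: a bystander, leave it where it is: amber shaker bottle with a cream cap, 88 mm across, 198 mm high. Origin at the centre of its underside.
- mug: a bystander, leave it where it is: blue mug, 80 mm across, 90 mm high. Origin at the centre of its underside.
- stapler: a bystander, leave it where it is: blue and black stapler, 130 x 34 x 42 mm. Origin at the centre of its underside.
- notes: a bystander, leave it where it is: block of yellow notes, 76 x 76 x 30 mm. Origin at the centre of its underside.

How it is judged:
By the outcome, as a careful person would: the job done as asked, in the order asked, and still so for the second after the job is handed in, with the robot touching nothing.
Of torch1, torch2, torch3, torch4 only 3 to 4 are there at a start; the rules pass over those that are not, and their reading is None.
At some moment in a run one of torch1, torch2, torch3, torch4 may be knocked a few centimetres aside while the robot is not near it.
It also fails if it takes over 210 s, if anything falls off the work surface, if the arm or the gripper's body presses on something with over 40 N, if the wrist force passes 120 N, or if a joint passes its speed limit or range.

## Working session

There is one attempt and no reset: what is moved stays moved. The work goes in short steps, Python scripts to look and compute and a tool call to move; the robot and the scene stay as the last step left them, time stands still between calls to the robot, and variables do not carry over. Pictures are saved under pics/ and viewed, at most 14 in all, crops included, and the job is handed in when it is done.

Besides the shell and the picture viewer there is one more tool, called after "Emit:" as name(argument=value, ...) on one line, values as JSON. send_rows: Moves the arm, as the interface text tells. Its arguments: {"type":"object","properties":{"xyz":{"type":"array"},"dr":{"type":"array"},"jaw":{"type":"number"},"grip_force":{"type":"number"}},"required":["xyz","dr"]}

```bash
mkdir -p pics; ls
cat > h.py <<'E'
from bench import *
import numpy as np, cv2
from scipy.spatial.transform import Rotation as R
def save(img,n): cv2.imwrite('pics/'+n,np.ascontiguousarray(img[:,:,::-1]))
def cam(name,st=None):
    c=calibration(name); f=200/np.tan(np.radians(c['vfov'])/2)
    K=np.array([[f,0,c['cx']],[0,f,c['cy']],[0,0,1]])
    if 'rvec' in c:
        Rm=R.from_rotvec(np.array(c['rvec']).ravel()).as_matrix(); t=np.array(c['tvec']).ravel()
        return K,Rm,t
    st=st or get_state(); H=np.array(c['hand_eye']); T=np.eye(4)
    T[:3,:3]=R.from_rotvec(st['tool_rot']).as_matrix();T[:3,3]=st['position']
    M=np.linalg.inv(T@H); return K,M[:3,:3],M[:3,3]
def back(C,uv,z):
    K,Rm,t=C; d=Rm.T@np.linalg.inv(K)@np.array([uv[0],uv[1],1.]); o=-Rm.T@t
    return o+d*(z-o[2])/d[2]
def proj(C,p):
    K,Rm,t=C; q=K@(Rm@np.array(p,float)+t); return q[:2]/q[2]
def rel(p,st=None):
    st=st or get_state(); return 1000*R.from_rotvec(st['tool_rot']).inv().apply(np.array(p)-st['position'])
E
python3 - <<'E'
from h import *
s=get_state(); print(s); 
for n in ("scene","top","wrist"): print(n,calibration(n))
for n in ("scene","top"):
    im=get_image(n); save(im,n+'0.png'); save(cv2.resize(im,(800,500),interpolation=cv2.INTER_CUBIC),n+'0b.png')
E
```

```text
pics
{'time': 0.0, 'joint_positions': array([ 1.34310099,  0.32182318, -0.07008808,  1.45168205,  0.02255918,
        1.37076187, -0.0569122 ]), 'qd': array([-0.00041264, -0.00061392,  0.00210614,  0.00114449,  0.00187394,
       -0.00090018,  0.00029635]), 'joint_torque': array([-9.18877267e-04, -4.91292500e+01, -4.04302133e-01, -3.12533355e+01,
       -6.39675278e-02,  4.34120209e-02,  1.57358295e-04]), 'position': array([ 0.15546926, -0.63053937,  0.20525788]), 'tool_rot': array([-3.11680579e+00, -3.78682666e-01,  4.44469843e-04]), 'ft_force': array([ 0.02188848,  0.08932284, -0.1568443 ]), 'torque': array([-0.08831052, -0.00739062, -0.00377252]), 'grip_force': 0.0, 'grip_width': 0.9985675696571893}
scene {'vfov': 52.556063349507895, 'cx': 319.7454369784044, 'cy': 201.57968310759858, 'rvec': array([ 1.57849056,  2.26369854, -0.61630805]), 'tvec': array([ 0.17475981, -0.3588562 ,  1.84698583])}
top {'vfov': 49.39696756704542, 'cx': 323.5521803935274, 'cy': 194.2479844324402, 'rvec': array([ 2.17945842, -2.12282641,  0.14552001]), 'tvec': array([-0.01679007,  0.56919846,  1.60643725])}
wrist {'vfov': 67.62398065066084, 'cx': 314.80664896743014, 'cy': 201.37174868347492, 'hand_eye': array([[ 3.27793294e-04, -9.70053769e-01, -2.42890054e-01,
         6.52038458e-02],
       [ 9.99999946e-01,  3.17913715e-04,  7.98710325e-05,
        -8.22527655e-04],
       [-2.61116659e-07, -2.42890068e-01,  9.70053821e-01,
        -1.78403649e-01],
       [ 0.00000000e+00,  0.00000000e+00,  0.00000000e+00,
         1.00000000e+00]])}
```

View pics/top0b.png

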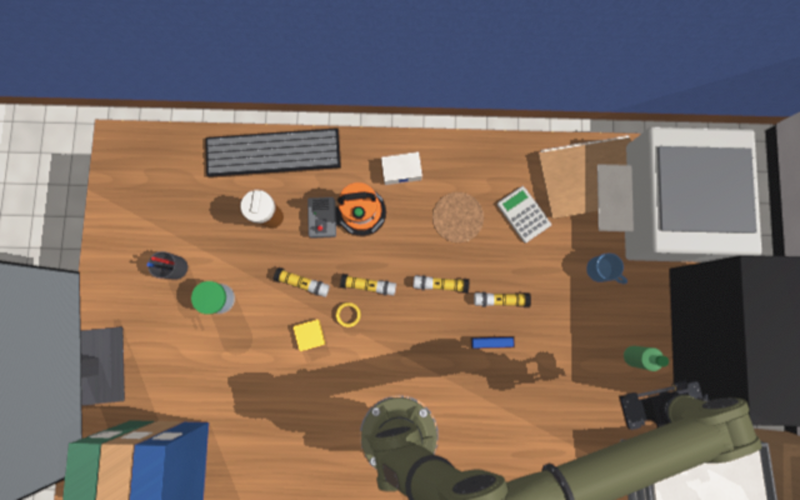

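View pics/scene0b.png

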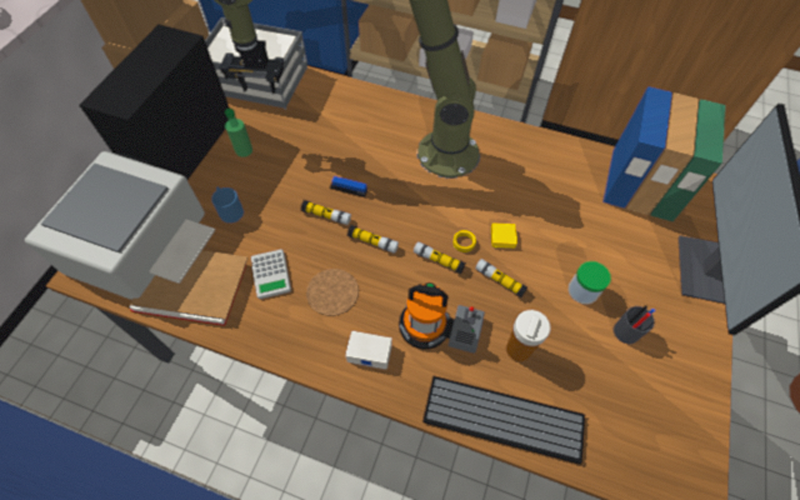

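The top view shows the robot at the bottom, with +x up and +y to the left. Four torches lie at about x=300, 368, 440 and 502 in the 800 px picture. The stand and lamp are at (360,208), the switch at (320,228) and the mat at (458,217). I'll enlarge that area next.

Run:
```python
from h import *
im=cv2.imread('pics/top0.png')
cv2.imwrite('pics/topc.png',cv2.resize(im[135:260,205:435],None,fx=3.478,fy=3.478,interpolation=cv2.INTER_CUBIC))
C=cam('top')
print(back(C,(325,346),0), back(C,(326,346),0)-back(C,(325,346),0), back(C,(458*.8,217*.8),0.004))
```

```text
[ 0.00886179 -0.02191763  0.        ] [ 9.56705875e-05 -3.69558553e-03  0.00000000e+00] [ 0.65955415 -0.16617668  0.004     ]
```

View pics/topc.png

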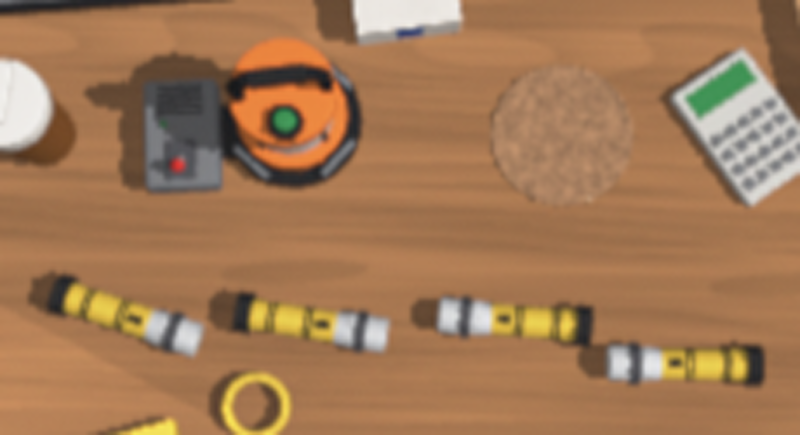

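The crop shows, in crop pixels:
- **Fixed things:** toggle ball (178,164), handle bar about (281,82), green button (285,121), mat (562,134).
- **Torch A:** tail (60,293), lens (193,338).
- **Torch B:** tail (238,312), lens (383,333).
- **Torch C:** tail (587,325), lens (443,314).
- **Torch D:** tail (757,364), lens (613,361).

Run:
```python
from h import *
import bench; print([k for k in dir(bench) if k[0]!='_'])
C=cam('top')
P=dict(sw=(178,164,.075),han=(281,82,.232),but=(285,121,.189),mat=(562,134,.004),At=(60,293,.02),Al=(193,338,.02),Bt=(238,312,.02),Bl=(383,333,.02),Ct=(587,325,.02),Cl=(443,314,.02),Dt=(757,364,.02),Dl=(613,361,.02),psA=(146,84,.045),psB=(220,80,.045),psC=(220,188,.045),psD=(147,190,.045))
for k,(x,y,z) in P.items(): print(k,(1000*back(C,(205+(x+.5)/3.478-.5,135+(y+.5)/3.478-.5),z)).round(0))
print(rel((0.5,-0.0,0.40)))
```

```text
['MotionError', 'calibration', 'close_job', 'get_image', 'get_state', 'nose_length']
sw [604. 251.  75.]
han [662. 129. 232.]
but [632. 128. 189.]
mat [ 661. -165.    4.]
At [467. 381.  20.]
Al [422. 234.  20.]
Bt [452. 186.  20.]
Bl [433.  28.  20.]
Ct [ 448. -194.   20.]
Cl [456. -37.  20.]
Dt [ 410. -379.   20.]
Dl [ 409. -223.   20.]
psA [697. 295.  45.]
psB [704. 214.  45.]
psC [584. 209.  45.]
psD [580. 288.  45.]
[ 485.49432256 -530.09678453 -193.78523045]
```

```bash
cat >> h.py <<'E'
def go(p,yaw=None,tilt=None,st=None):
    """shift (mm) and turn to reach p with tool down, tool x at yaw (rad, world)"""
    st=st or get_state(); R0=R.from_rotvec(st['tool_rot']); y=np.pi/2 if yaw is None else yaw
    R1=R.from_matrix(np.array([[np.cos(y),np.sin(y),0],[np.sin(y),-np.cos(y),0],[0,0,-1]]).T.T)
    if tilt is not None: R1=R.from_rotvec(tilt)*R1
    print(R0.inv().apply(1000*(np.array(p)-st['position'])).round(1),(R0.inv()*R1).as_rotvec().round(3))
E
python3 - <<'E'
from h import *
print(nose_length)
go((.46,-.3,.30))
E
```

```text
0.017
[ 374.8 -248.2  -94.2] [-1.000e-03 -1.000e-03 -1.329e+00]
```

Emit:
send_rows(xyz=[[40,-25,-10],[80,-50,-20],[120,-75,-30],[155,-100,-40],[190,-125,-50],[225,-150,-60],[265,-175,-70],[300,-200,-80],[337,-223,-87],[375,-248,-94]], dr=[[0,0,-0.12],[0,0,-0.24],[0,0,-0.36],[0,0,-0.48],[0,0,-0.6],[0,0,-0.72],[0,0,-0.84],[0,0,-0.96],[0,0,-1.08],[0,0,-1.2]], jaw=0)

```text
time: 0.93
position: [0.4324, -0.3297, 0.2936]
tool_rot: [2.354, 2.08, -0.001]
ft_force: [0.7, -0.4, -0.6]
grip_width: 0.327
grip_force: 0.0
```

Run:
```python
from h import *
s=get_state();print(s['position'],s['joint_positions'].round(2))
go((.56,.05,.30))
```

```text
[ 0.43241531 -0.32972725  0.29359602] [ 1.02  0.09 -0.44  1.56  0.04  1.5   0.45]
[392.5  79.9  -6.6] [-0.     0.001 -0.123]
```

Emit:
send_rows(xyz=[[39,8,-1],[78,16,-1],[118,24,-2],[157,32,-3],[196,40,-3],[236,48,-4],[275,56,-5],[314,64,-5],[353,72,-6],[392,80,-7]], dr=[[0,0,-0.03],[0,0,-0.06],[0,0,-0.09],[0,0,-0.12],[0,0,-0.123],[0,0,-0.123],[0,0,-0.123],[0,0,-0.123],[0,0,-0.123],[0,0,-0.123]])

```text
time: 1.77
position: [0.5614, 0.0486, 0.3]
tool_rot: [2.228, 2.214, -0.001]
ft_force: [0.2, -0.5, 0.6]
grip_width: 0.005
grip_force: 0.0
```

Run:
```python
from h import *
s=get_state();print(s['position'],s['joint_positions'].round(2))
go((.56,.25,.25))
save(get_image('wrist'),'w1.png'); np.savez('w1.npz',**{k:s[k] for k in('position','tool_rot')})
```

```text
[0.56135162 0.04862663 0.2999896 ] [ 0.56  0.17 -0.79  1.5   0.12  1.52 -0.23]
[201.4  -2.7  49.9] [-0.     0.001 -0.007]
```

View pics/w1.png

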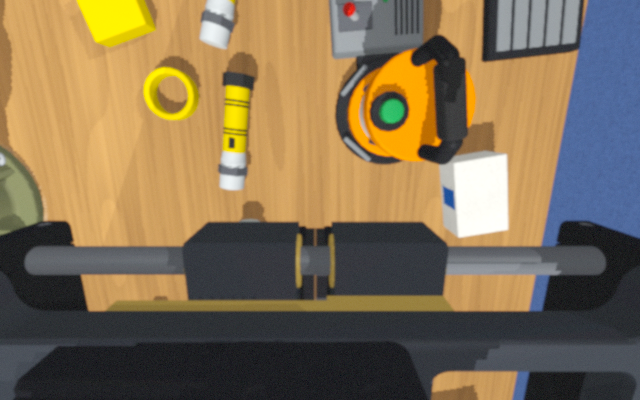

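The wrist view has +y up and +x right. It shows the ball at (349,9), button at (392,110), handle middle at about (453,98), and torch B with tail (238,74) and lens (232,188).

Run:
```python
from h import *
d=np.load('w1.npz'); C=cam('wrist',dict(d))
for k,uv,z in (('sw',(349,9),.075),('but',(392,110),.189),('han',(453,98),.235),('Bt',(238,74),.02),('Bl',(232,188),.02),('box corner',(333,57),.045),('box c2',(424,46),.045)):
    print(k,(1000*back(C,uv,z)).round(0))
go((.57,.251,.16))
```

```text
sw [603. 252.  75.]
but [633. 130. 189.]
han [668. 136. 235.]
Bt [451. 189.  20.]
Bl [430.  23.  20.]
box corner [586. 205.  45.]
box c2 [706. 218.  45.]
[190.5   8.6 141.5] [ 0.002 -0.007  0.005]
```

Emit:
send_rows(xyz=[[40,2,10],[80,4,25],[120,5,40],[160,5,60],[202,6,80],[202,6,100],[202,6,120],[202,6,140],[202,6,140],[202,6,140]], dr=[[0,0,0],[0,0,0],[0,0,0],[0,0,0],[0,0,0],[0,0,0],[0,0,0],[0,0,0],[0,0,0],[0,0,0]])

```text
time: 2.65
position: [0.5678, 0.2481, 0.159]
tool_rot: [-2.228, -2.214, 0.004]
ft_force: [0.7, 0.9, 0.9]
grip_width: 0.007
grip_force: 0.0
```

Run:
```python
from h import *
s=get_state();print(s['position'],s['joint_positions'].round(2))
go((.567,.251,.079))
```

```text
[0.56784463 0.24811038 0.15901854] [ 0.21  0.41 -0.85  1.57  0.31  1.31 -0.68]
[ 3.  -0.6 80. ] [-0.003  0.001 -0.006]
```

Going down in front of the toggle, then a slow push to the +x side (tool +y). Expected end TCP x is about 0.603.

Emit:
send_rows(xyz=[[3,-1,15],[3,-1,30],[3,-1,45],[3,-1,60],[3,-1,72],[3,-1,80],[3,2,80],[3,5,80],[3,8,80],[3,11,80]], dr=[[0,0,0],[0,0,0],[0,0,0],[0,0,0],[0,0,0],[0,0,0],[0,0,0],[0,0,0],[0,0,0],[0,0,0]])

```text
time: 3.48
position: [0.5807, 0.2522, 0.0813]
tool_rot: [2.228, 2.214, 0.003]
ft_force: [0.1, -0.4, 0.0]
grip_width: 0.003
grip_force: 0.0
```

Emit:
send_rows(xyz=[[0,3,0],[0,6,0],[0,8,0],[0,11,0],[0,13,0],[0,15,0],[0,17,0],[0,19,0],[0,20,0],[0,21,0]], dr=[[0,0,0],[0,0,0],[0,0,0],[0,0,0],[0,0,0],[0,0,0],[0,0,0],[0,0,0],[0,0,0],[0,0,0]])

```text
time: 4.32
position: [0.6006, 0.2518, 0.0801]
tool_rot: [2.228, 2.215, -0.0]
ft_force: [-0.3, -0.4, 0.1]
grip_width: 0.005
grip_force: 0.0
```

Run:
```python
from h import *
s=get_state();print(s['position'],s['ft_force'])
im=get_image('wrist'); C=cam('wrist',s);print(proj(C,(.623,.25,.0747)))
save(cv2.resize(im[100:300,220:420],(600,600),interpolation=cv2.INTER_CUBIC),'w2.png')
```

```text
[0.60063423 0.25175576 0.0800662 ] [-0.28559132 -0.38889764  0.1207487 ]
[350.41780344 234.3180987 ]
```

View pics/w2.png

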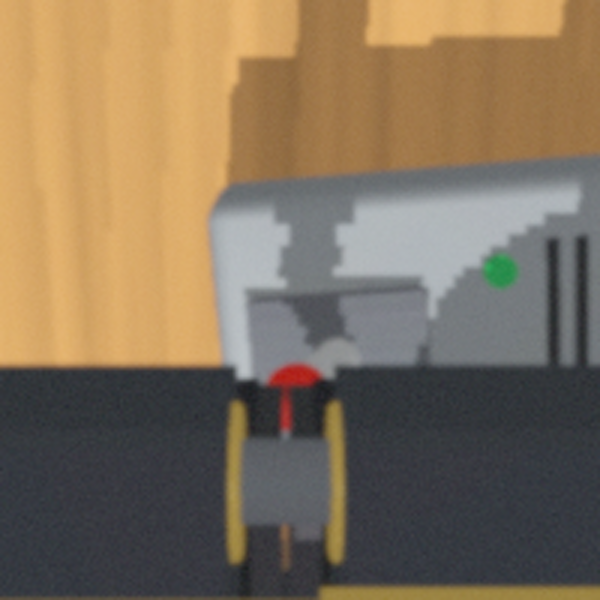

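The picture shows the red ball on the fingers' centre line at (318,225), just beyond them on the +y side. That doesn't look pushed, so I'll check it geometrically.

Run:
```python
from h import *
s=get_state();C=cam('wrist',s)
for uv in ((318,222),(318,226)): print(back(C,uv,.0747))
print('pivot',back(C,(332,217),.047), proj(C,(.611,.249,.047)))
for n,p in (('tip',s['position']+[0,0,-.017]),('tip y+9.5',s['position']+[0,.0095,-.017]),('ball0',(.603,.252,.075))): print(n,proj(C,p))
im=get_image('top'); save(cv2.resize(im[150:200,240:300],(720,600),interpolation=cv2.INTER_CUBIC),'t2.png')
im=get_image('scene'); save(cv2.resize(im[220:310,310:430],(800,600),interpolation=cv2.INTER_CUBIC),'s2.png')
```

```text
[0.60206713 0.25848406 0.0747    ]
[0.60205838 0.25576691 0.0747    ]
pivot [0.61267314 0.25331475 0.047     ] [329.70090239 222.57173192]
tip [316.05254545 226.17467767]
tip y+9.5 [315.98555653 212.92233653]
ball0 [319.47239457 231.64989687]
```

View pics/s2.png

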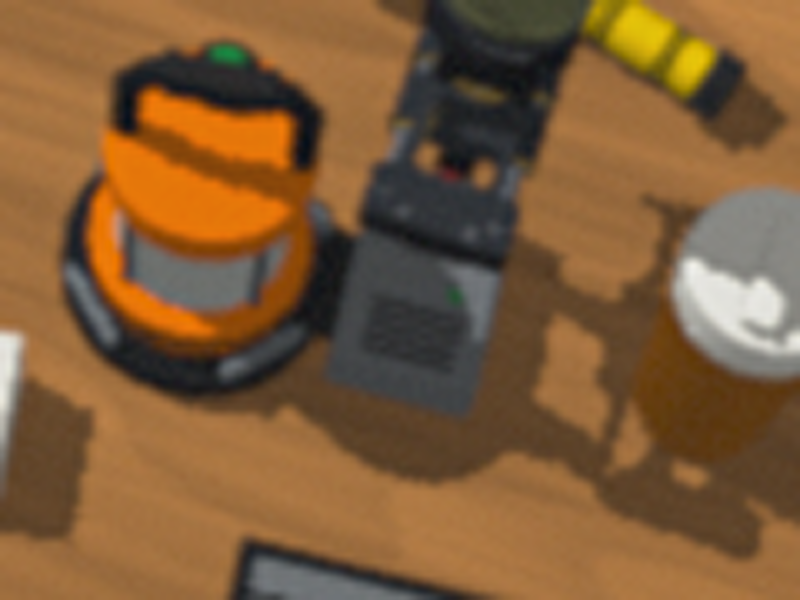

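View pics/t2.png

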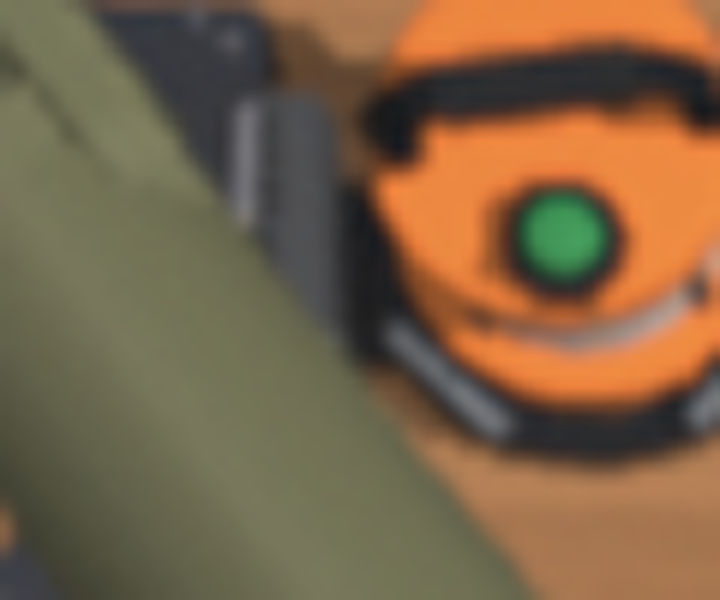

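Run:
```python
from h import *
s=get_state();C=cam('wrist',s); Rt=R.from_rotvec(s['tool_rot'])
for t in ((0,0,0),(9.5,0,0),(9.5,0,17),(-9.5,0,17),(9.5,15,17),(9.5,15,-30),(9.5,15,-51),(37,0,-51)): print(t,proj(C,s['position']+Rt.apply(np.array(t)/1000)).round(0))
```

```text
(0, 0, 0) [316. 235.]
(9.5, 0, 0) [316. 221.]
(9.5, 0, 17) [316. 213.]
(-9.5, 0, 17) [316. 239.]
(9.5, 15, 17) [338. 213.]
(9.5, 15, -30) [345. 238.]
(9.5, 15, -51) [349. 254.]
(37, 0, -51) [317. 196.]
```

The top view is blocked by the arm. I'll enlarge the gripper in the earlier wrist picture, with nothing below it, to learn where the fingers really are.

Run:
```python
from h import *
s=get_state()
a=cv2.imread('pics/w1.png')[190:300,260:372]; b=cv2.cvtColor(get_image('wrist'),cv2.COLOR_RGB2BGR)[190:300,260:372]
f=lambda x:np.clip(cv2.resize(x,(400,393),interpolation=cv2.INTER_CUBIC).astype(float)*1.6,0,255)
cv2.imwrite('pics/cmp.png',np.hstack([f(a),f(b)]))
```

```text
[ WARN:0@0.348] global loadsave.cpp:1063 imwrite_ Unsupported depth image for selected encoder is fallbacked to CV_8U.
```

View pics/cmp.png

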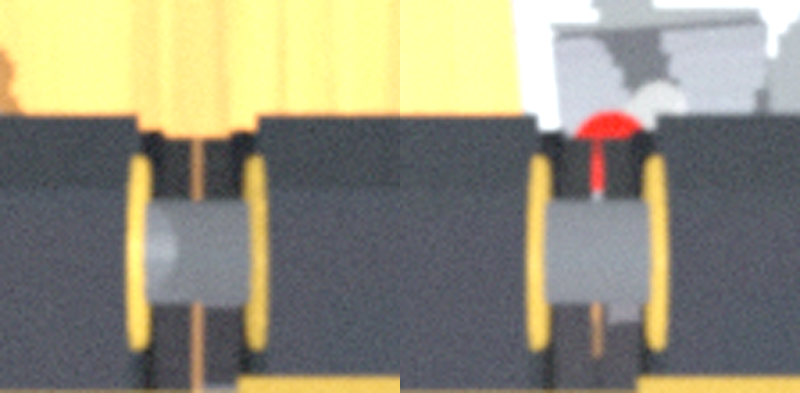

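Run:
```python
from h import *
s=get_state();C=cam('scene'); Rt=R.from_rotvec(s['tool_rot'])
f=lambda p:((proj(C,p)-[310,220])*6.667).round(0)
for t in ((0,0,0),(0,0,17),(0,0,-13),(0,95,-51),(37,95,-51),(-37,95,-51),(0,0,-51)): print(t,f(s['position']+Rt.apply(np.array(t)/1000)))
print('ball0',f((.603,.252,.075)),'ballend',f((.623,.25,.075)),'boxtop front',f((.584,.209,.045)),f((.704,.214,.045)))
```

```text
(0, 0, 0) [450. 174.]
(0, 0, 17) [446. 187.]
(0, 0, -13) [453. 163.]
(0, 95, -51) [411. 293.]
(37, 95, -51) [482. 318.]
(-37, 95, -51) [340. 269.]
(0, 0, -51) [463. 132.]
ball0 [448. 182.] ballend [434. 213.] boxtop front [375. 150.] [319. 346.]
```

Both views agree that the ball is unmoved, at about (0.602, 0.252), so the fingertips seem to have passed above it. I'll probe the real fingertip height on bare desk next to the supply.

Emit:
send_rows(xyz=[[0,0,-15],[0,0,-30],[0,-25,-30],[0,-55,-30],[0,-85,-30],[0,-115,-30],[0,-115,-5],[0,-115,20],[0,-115,42],[0,-115,55]], dr=[[0,0,0],[0,0,0],[0,0,0],[0,0,0],[0,0,0],[0,0,0],[0,0,0],[0,0,0],[0,0,0],[0,0,0]])

```text
time: 5.35
position: [0.4854, 0.2521, 0.0249]
tool_rot: [2.227, 2.214, -0.001]
ft_force: [-0.1, 0.5, 0.0]
grip_width: 0.002
grip_force: 0.0
```

Emit:
send_rows(xyz=[[0,0,1],[0,0,2],[0,0,3],[0,0,4],[0,0,5],[0,0,6],[0,0,7],[0,0,8],[0,0,9],[0,0,9]], dr=[[0,0,0],[0,0,0],[0,0,0],[0,0,0],[0,0,0],[0,0,0],[0,0,0],[0,0,0],[0,0,0],[0,0,0]])

```text
time: 6.18
position: [0.4854, 0.2523, 0.0159]
tool_rot: [-2.228, -2.215, 0.001]
ft_force: [-0.0, -0.4, -0.5]
grip_width: 0.007
grip_force: 0.0
```

Emit:
send_rows(xyz=[[0,0,0.5],[0,0,1],[0,0,1.5],[0,0,2],[0,0,2.5],[0,0,3],[0,0,3],[0,0,3],[0,0,3],[0,0,3]], dr=[[0,0,0],[0,0,0],[0,0,0],[0,0,0],[0,0,0],[0,0,0],[0,0,0],[0,0,0],[0,0,0],[0,0,0]])

```text
time: 7.02
position: [0.4856, 0.2524, 0.0131]
tool_rot: [2.228, 2.215, -0.0]
ft_force: [0.3, -0.1, -0.0]
grip_width: 0.003
grip_force: 0.0
```

Run:
```python
from h import *
s=get_state(); print(s['position'],s['ft_force'])
im=get_image('wrist'); save(cv2.resize(im[100:300,170:470],(750,500),interpolation=cv2.INTER_CUBIC),'w3.png')
```

```text
[0.48559699 0.25243644 0.01313042] [ 0.26470158 -0.14752763 -0.03559785]
```

View pics/w3.png

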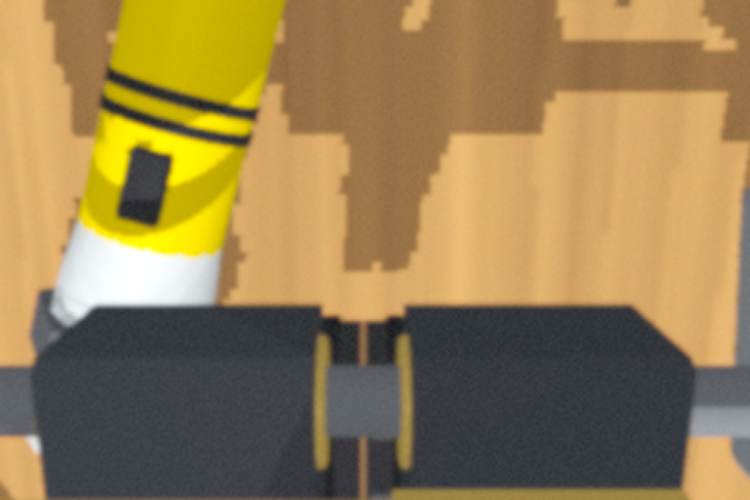

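The finger shadow shows the tips are still well above the desk, so the quoted nose length doesn't match. I'll keep probing down slowly.

Emit:
send_rows(xyz=[[0,0,1],[0,0,2],[0,0,3],[0,0,4],[0,0,5],[0,0,6],[0,0,7],[0,0,8],[0,0,9],[0,0,10]], dr=[[0,0,0],[0,0,0],[0,0,0],[0,0,0],[0,0,0],[0,0,0],[0,0,0],[0,0,0],[0,0,0],[0,0,0]])

```text
time: 7.9
position: [0.4855, 0.2524, 0.003]
tool_rot: [2.228, 2.215, -0.0]
ft_force: [-0.9, -0.2, -0.4]
grip_width: 0.007
grip_force: 0.0
```

Emit:
send_rows(xyz=[[0,0,1],[0,0,2],[0,0,3],[0,0,4],[0,0,5],[0,0,6],[0,0,7],[0,0,8],[0,0,9],[0,0,10]], dr=[[0,0,0],[0,0,0],[0,0,0],[0,0,0],[0,0,0],[0,0,0],[0,0,0],[0,0,0],[0,0,0],[0,0,0]])

```text
time: 8.73
position: [0.4855, 0.2525, -0.007]
tool_rot: [2.228, 2.215, -0.0]
ft_force: [-0.2, 0.4, -0.2]
grip_width: 0.005
grip_force: 0.0
```

Emit:
send_rows(xyz=[[0,0,0.5],[0,0,1],[0,0,1.5],[0,0,2],[0,0,2.5],[0,0,3],[0,0,3.5],[0,0,4],[0,0,4.5],[0,0,5]], dr=[[0,0,0],[0,0,0],[0,0,0],[0,0,0],[0,0,0],[0,0,0],[0,0,0],[0,0,0],[0,0,0],[0,0,0]])

```text
time: 9.57
position: [0.4855, 0.2524, -0.012]
tool_rot: [2.228, 2.215, -0.0]
ft_force: [-0.4, 0.0, -0.5]
grip_width: 0.003
grip_force: 0.0
```

Emit:
send_rows(xyz=[[0,0,0.4],[0,0,0.8],[0,0,1.2],[0,0,1.6],[0,0,2],[0,0,2.4],[0,0,2.8],[0,0,3],[0,0,3],[0,0,3]], dr=[[0,0,0],[0,0,0],[0,0,0],[0,0,0],[0,0,0],[0,0,0],[0,0,0],[0,0,0],[0,0,0],[0,0,0]])

```text
time: 10.4
position: [0.4855, 0.2525, -0.0149]
tool_rot: [2.228, 2.215, -0.0]
ft_force: [-0.2, 0.1, 0.1]
grip_width: 0.005
grip_force: 0.0
```

Run:
```python
from h import *
im=get_image('wrist'); a=cv2.resize(im[150:260,230:400],(510,330),interpolation=cv2.INTER_CUBIC)
save(a,'w4.png')
```

```text
(no output)
```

View pics/w4.png

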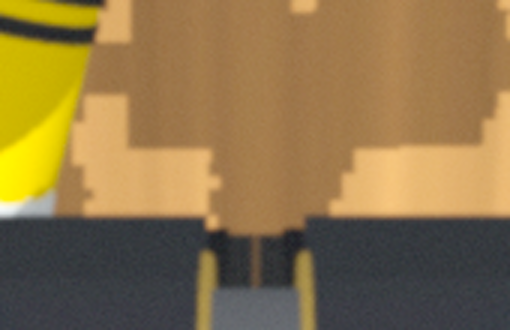

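The shadow now almost meets the fingertips, so contact is close.

Emit:
send_rows(xyz=[[0,0,0.3],[0,0,0.6],[0,0,0.9],[0,0,1.2],[0,0,1.5],[0,0,1.8],[0,0,2.1],[0,0,2.4],[0,0,2.4],[0,0,2.4]], dr=[[0,0,0],[0,0,0],[0,0,0],[0,0,0],[0,0,0],[0,0,0],[0,0,0],[0,0,0],[0,0,0],[0,0,0]])

```text
time: 11.28
position: [0.4856, 0.2524, -0.0158]
tool_rot: [2.227, 2.214, -0.001]
ft_force: [-4.5, -2.7, 13.0]
grip_width: 0.007
grip_force: 6.8
```

Emit:
send_rows(xyz=[[0,0,0.3],[0,0,0.6],[0,0,0.9],[0,0,1.2],[0,0,1.5],[0,0,1.8],[0,0,2.0],[0,0,2.0],[0,0,2.0],[0,0,2.0]], dr=[[0,0,0],[0,0,0],[0,0,0],[0,0,0],[0,0,0],[0,0,0],[0,0,0],[0,0,0],[0,0,0],[0,0,0]])

```text
time: 12.12
position: [0.4856, 0.2524, -0.0159]
tool_rot: [2.226, 2.213, -0.003]
ft_force: [-8.9, -5.3, 29.7]
grip_width: 0.001
grip_force: 14.7
```

Contact comes at reported z = -0.0155, so the fingertips lie at tool z of about -15.5 mm. That makes tip height = TCP z + 15.5 mm and grasp height ≈ TCP z + 34.5 mm. I'll redo the toggle push with tips at 63 mm, so TCP z = 0.0475.

Emit:
send_rows(xyz=[[0,0,-30],[0,0,-65],[0,0,-100],[0,0,-120],[0,30,-120],[0,60,-120],[0,78,-120],[0,78,-100],[0,78,-80],[0,78,-67]], dr=[[0,0,0],[0,0,0],[0,0,0],[0,0,0],[0,0,0],[0,0,0],[0,0,0],[0,0,0],[0,0,0],[0,0,0]])

```text
time: 12.95
position: [0.563, 0.2514, 0.0456]
tool_rot: [-2.228, -2.214, 0.003]
ft_force: [-0.4, -0.5, -0.2]
grip_width: 0.003
grip_force: 0.0
```

Emit:
send_rows(xyz=[[0,4,0],[0,8,0],[0,12,0],[0,16,0],[0,20,0],[0,23,0],[0,26,0],[0,29,0],[0,32,0],[0,34,0]], dr=[[0,0,0],[0,0,0],[0,0,0],[0,0,0],[0,0,0],[0,0,0],[0,0,0],[0,0,0],[0,0,0],[0,0,0]])

```text
time: 13.78
position: [0.5978, 0.252, 0.0478]
tool_rot: [-2.228, -2.215, -0.0]
ft_force: [-1.4, 0.8, 1.6]
grip_width: 0.006
grip_force: 1.0
```

Run:
```python
from h import *
s=get_state(); print(s['position'],s['ft_force'])
im=get_image('wrist'); save(im,'w5.png')
C=cam('wrist',s); m=(im[:,:,0]>150)&(im[:,:,1]<60)&(im[:,:,2]<60); ys,xs=np.nonzero(m); print(xs.min(),xs.max(),ys.min(),ys.max(),xs.mean(),ys.mean()); print(back(C,(xs.mean(),ys.mean()),.075),proj(C,(.623,.25,.0747)),proj(C,(.604,.251,.0747)))
```

```text
[0.59776806 0.25203145 0.04776683] [-1.44503877  0.83087265  1.58545649]Traceback (most recent call last):
  File "<stdin>", line 4, in <module>
    return umr_minimum(a, axis, None, out, keepdims, initial, where)
ValueError: zero-size array to reduction operation minimum which has no identity
```

Emit:
send_rows(xyz=[[0,1,0],[0,2,0],[0,3,0],[0,4,0],[0,5,0],[0,6,0],[0,6,0],[0,6,0],[0,6,0],[0,6,0]], dr=[[0,0,0],[0,0,0],[0,0,0],[0,0,0],[0,0,0],[0,0,0],[0,0,0],[0,0,0],[0,0,0],[0,0,0]])

```text
time: 14.67
position: [0.6038, 0.2515, 0.0476]
tool_rot: [2.228, 2.214, 0.0]
ft_force: [-0.1, 0.2, -0.7]
grip_width: 0.004
grip_force: 0.2
```

Emit:
send_rows(xyz=[[0,0.5,0],[0,1,0],[0,1.5,0],[0,2,0],[0,2.5,0],[0,3,0],[0,3,0],[0,3,0],[0,3,0],[0,3,0]], dr=[[0,0,0],[0,0,0],[0,0,0],[0,0,0],[0,0,0],[0,0,0],[0,0,0],[0,0,0],[0,0,0],[0,0,0]])

```text
time: 15.5
position: [0.6064, 0.2517, 0.0476]
tool_rot: [-2.228, -2.215, 0.0]
ft_force: [-2.2, 0.2, 0.9]
grip_width: 0.003
grip_force: 1.1
```

Emit:
send_rows(xyz=[[0,0.5,0],[0,1,0],[0,1.5,0],[0,2,0],[0,2.5,0],[0,3,0],[0,3.5,0],[0,4,0],[0,4,0],[0,4,0]], dr=[[0,0,0],[0,0,0],[0,0,0],[0,0,0],[0,0,0],[0,0,0],[0,0,0],[0,0,0],[0,0,0],[0,0,0]])

```text
time: 16.33
position: [0.6083, 0.2518, 0.0473]
tool_rot: [-2.226, -2.214, 0.006]
ft_force: [-7.2, -1.0, 2.0]
grip_width: 0.006
grip_force: 3.9
```

Run:
```python
from h import *
s=get_state(); print(s['position'],s['ft_force'])
im=get_image('wrist').astype(int); save(im.astype(np.uint8),'w5.png')
C=cam('wrist',s); m=(im[:,:,0]>110)&(im[:,:,1]<70)&(im[:,:,2]<70); ys,xs=np.nonzero(m); print(len(xs))
if len(xs): print(xs.min(),xs.max(),ys.min(),ys.max())
print(proj(C,(.623,.25,.0747)),proj(C,(.604,.251,.0747)))
```

```text
[0.60829695 0.25184697 0.04730765] [-7.16122656 -1.01458183  1.95118101]
0
[343.06702283 255.6296458 ] [308.23955571 254.01802454]
```

The toggle is on its hard stop at 7 N. Now I'll back off and rise, then look at the toggle and the handle from above.

Emit:
send_rows(xyz=[[0,-15,0],[0,-30,0],[0,-30,-35],[0,-30,-70],[0,-30,-105],[0,-30,-140],[0,-30,-175],[0,-30,-210],[0,-30,-235],[0,-30,-235]], dr=[[0,0,0],[0,0,0],[0,0,0],[0,0,0],[0,0,0],[0,0,0],[0,0,0],[0,0,0],[0,0,0],[0,0,0]])

```text
time: 17.22
position: [0.5841, 0.2535, 0.2901]
tool_rot: [2.225, 2.209, 0.019]
ft_force: [-0.3, 0.7, -0.5]
grip_width: 0.005
grip_force: 0.0
```

Emit:
send_rows(xyz=[[-25,10,0],[-50,20,0],[-75,30,0],[-100,40,0],[-125,50,0],[-150,60,0],[-170,70,0],[-190,85,0],[-190,85,20],[-190,85,20]], dr=[[0,0,0],[0,0,0],[0,0,0],[0,0,0],[0,0,0],[0,0,0],[0,0,0],[0,0,0],[0,0,0],[0,0,0]], jaw=60)

```text
time: 18.05
position: [0.6648, 0.0579, 0.2591]
tool_rot: [-2.232, -2.209, 0.005]
ft_force: [-0.4, 0.4, -1.7]
grip_width: 0.649
grip_force: 0.0
```

Run:
```python
from h import *
s=get_state(); print(s['position'],s['joint_positions'].round(2))
im=get_image('wrist'); save(im,'w6.png'); np.savez('w6.npz',**{k:s[k] for k in('position','tool_rot')})
C=cam('wrist',s); print(proj(C,(.623,.25,.0747)),proj(C,(.604,.251,.0747)))
```

```text
[0.66483708 0.05786192 0.25913303] [ 0.43  0.45 -0.79  1.3   0.31  1.53 -0.34]
[275.55766439   6.57053445] [257.87708864   5.74586004]
```

View pics/w6.png

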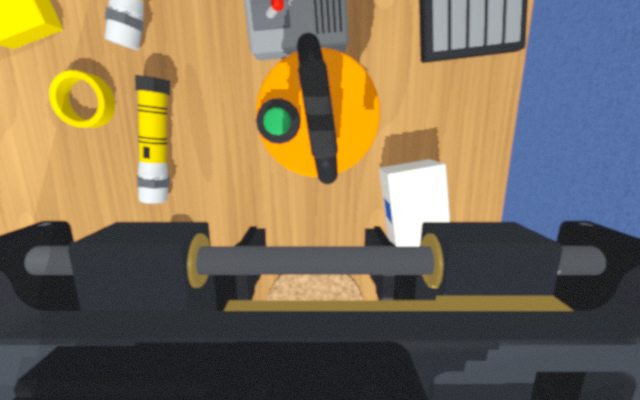

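The red ball is at (277,4), matching the predicted fully-off spot (276,7). The handle runs from (308,40) to (327,178), the button is at (278,120) and the cap centre is at about (318,112).

Run:
```python
from h import *
s=dict(np.load('w6.npz')); C=cam('wrist',s)
a=back(C,(309,45),.235);b=back(C,(327,172),.235);m=back(C,(318,107),.244)
bt=back(C,(278,120),.189);cp=back(C,(318,112),.167)
print(a,b,(a+b)/2,m,bt,cp); d=a-b; yb=np.arctan2(d[1],d[0]); print('bar yaw',yb,'->from button',np.arctan2(*( (cp-bt)[:2][::-1])), np.arctan2(*( ((a+b)/2-bt)[:2][::-1])))
```

```text
[0.66147244 0.1732987  0.235     ] [0.67258449 0.09424573 0.235     ] [0.66702846 0.13377222 0.235     ] [0.66669537 0.13611693 0.244     ] [0.6348942  0.12976621 0.189     ] [0.66722236 0.13658136 0.167     ]
bar yaw 1.7104460063028792 ->from button 0.20776945870270264 0.1240247952512586
```

Run:
```python
from h import *
go((.667,.133,.1975),1.705)
```

```text
[73.1  2.4 63.1] [-0.003  0.    -0.142]
```

Emit:
send_rows(xyz=[[15,0,0],[30,1,0],[45,2,0],[60,2,0],[73,2,0],[73,2,0],[73,2,10],[73,2,20],[73,2,30],[73,2,30]], dr=[[0,0,-0.05],[0,0,-0.1],[0,0,-0.14],[0,0,-0.14],[0,0,-0.14],[0,0,-0.14],[0,0,-0.14],[0,0,-0.14],[0,0,-0.14],[0,0,-0.14]])

```text
time: 18.93
position: [0.6658, 0.1321, 0.229]
tool_rot: [-2.069, -2.362, 0.008]
ft_force: [-0.5, 0.3, -1.6]
grip_width: 0.688
grip_force: 0.0
```

Run:
```python
from h import *
go((.667,.133,.1975),1.705); print(get_state()['joint_positions'].round(2))
```

```text
[ 0.8  1.5 31.5] [-0.005  0.002 -0.002]
[ 0.33  0.5  -0.82  1.31  0.36  1.49 -0.33]
```

Emit:
send_rows(xyz=[[1,1,6],[1,1,12],[1,1,18],[1,1,24],[1,1,29],[1,1,31],[1,1,31],[1,1,31],[1,1,31],[1,1,31]], dr=[[0,0,0],[0,0,0],[0,0,0],[0,0,0],[0,0,0],[0,0,0],[0,0,0],[0,0,0],[0,0,0],[0,0,0]])

```text
time: 19.77
position: [0.6679, 0.1356, 0.2022]
tool_rot: [2.067, 2.365, 0.001]
ft_force: [0.9, -0.1, 1.1]
grip_width: 0.691
grip_force: 0.0
```

Emit:
send_rows(xyz=[[0,0,0],[0,0,0],[0,0,0],[0,0,0],[0,0,0],[0,0,0],[0,0,0],[0,0,0],[0,0,0],[0,0,0]], dr=[[0,0,0],[0,0,0],[0,0,0],[0,0,0],[0,0,0],[0,0,0],[0,0,0],[0,0,0],[0,0,0],[0,0,0]], jaw=0, grip_force=35)

```text
time: 20.6
position: [0.6677, 0.1355, 0.2017]
tool_rot: [-2.068, -2.365, 0.0]
ft_force: [0.4, 1.2, -0.0]
grip_width: 0.204
grip_force: 35.0
```

Emit:
send_rows(xyz=[[0,0,-3],[0,0,-8],[0,0,-14],[0,0,-21],[0,0,-28],[0,0,-35],[0,0,-42],[0,0,-49],[0,0,-54],[0,0,-56]], dr=[[0,0,0],[0,0,0],[0,0,0],[0,0,0],[0,0,0],[0,0,0],[0,0,0],[0,0,0],[0,0,0],[0,0,0]])

```text
time: 21.43
position: [0.6681, 0.1358, 0.2591]
tool_rot: [2.067, 2.364, 0.002]
ft_force: [-0.0, 0.4, -7.3]
grip_width: 0.206
grip_force: 35.0
```

Run:
```python
from h import *
s=get_state(); print(s['position'],s['ft_force'],s['grip_width'])
im=get_image('top'); save(cv2.resize(im[130:260,200:440],(800,433),interpolation=cv2.INTER_CUBIC),'t3.png')
w=get_image('scene'); save(cv2.resize(w[160:320,230:430],(750,600),interpolation=cv2.INTER_CUBIC),'s3.png')
go((.663,-.163,.25),1.705)
```

```text
[0.66810441 0.13578543 0.25912786] [-0.04802522  0.43957146 -7.25178008] 0.20648179003905548
[-295.3  -44.8    8.3] [ 0.001 -0.    -0.   ]
```

View pics/s3.png

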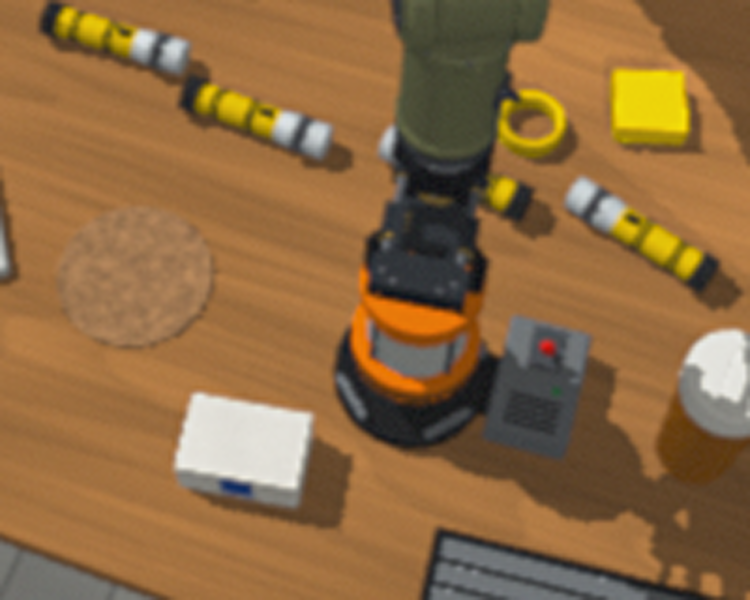

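The lamp is lifted clear, hanging at 7.3 N (0.74 kg). The mat is at about (136,277) in this crop.

Run:
```python
from h import *
print(back(cam('scene'),(230+136/3.75,160+277/3.75),.004))
im=cv2.imread('pics/w6.png')
# mat by colour in initial top picture
t=cv2.imread('pics/top0.png'); c=t[150:200,340:395].astype(int)
C=cam('top')
for uv in ((205+491/3.478,135+134/3.478),(205+632/3.478,135+134/3.478),(205+562/3.478,135+64/3.478),(205+562/3.478,135+204/3.478)): print(back(C,uv,.004))
```

```text
[ 0.66232291 -0.16200105  0.004     ]
[ 0.65775331 -0.08753498  0.004     ]
[ 0.66193396 -0.24516039  0.004     ]
[ 0.73987089 -0.16587047  0.004     ]
[ 0.58085361 -0.16791763  0.004     ]
```

Emit:
send_rows(xyz=[[-12,-2,0],[-32,-5,0],[-62,-10,0],[-97,-15,0],[-132,-20,0],[-167,-26,0],[-202,-31,0],[-237,-37,0],[-267,-42,0],[-285,-45,0]], dr=[[0,0,0],[0,0,0],[0,0,0],[0,0,0],[0,0,0],[0,0,0],[0,0,0],[0,0,0],[0,0,0],[0,0,0]])

```text
time: 22.37
position: [0.6596, -0.1612, 0.2567]
tool_rot: [2.075, 2.357, -0.008]
ft_force: [-0.3, -2.0, -8.3]
grip_width: 0.205
grip_force: 35.0
```

Emit:
send_rows(xyz=[[-7,-1,0],[-10,-1,0],[-10,-1,0],[-10,-1,4],[-10,-1,10],[-10,-1,20],[-10,-1,30],[-10,-1,40],[-10,-1,46],[-10,-1,50]], dr=[[0,0,0],[0,0,0],[0,0,0],[0,0,0],[0,0,0],[0,0,0],[0,0,0],[0,0,0],[0,0,0],[0,0,0]])

```text
time: 23.2
position: [0.6607, -0.1629, 0.2057]
tool_rot: [-2.066, -2.364, 0.002]
ft_force: [-0.4, -0.1, -7.8]
grip_width: 0.201
grip_force: 35.0
```

Run:
```python
from h import *
s=get_state(); print(s['joint_positions'].round(2),s['ft_force'],s['torque'])
go((.6615,-.163,.1837),1.705)
im=get_image('scene'); save(cv2.resize(im[160:300,200:380],(771,600),interpolation=cv2.INTER_CUBIC),'s4.png')
```

```text
[ 0.73  0.49 -0.75  1.34  0.33  1.44  0.12] [-0.44538801 -0.10247653 -7.80305101] [-0.01331157 -0.0069187   0.02115147]
[-0.2  0.8 22. ] [-0.002 -0.001 -0.   ]
```

View pics/s4.png

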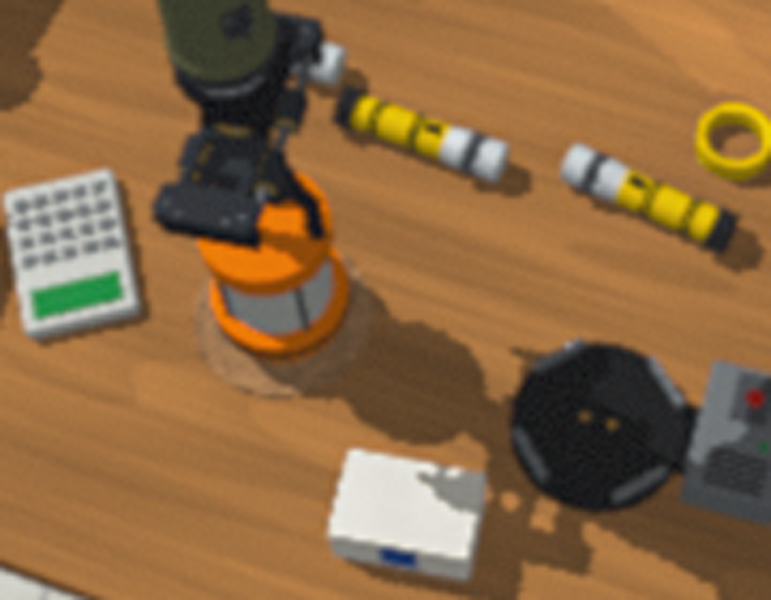

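The lamp hangs just above the mat's middle. Lowering it slowly now.

Emit:
send_rows(xyz=[[0,0,3],[0,0,6],[0,0,9],[0,0,12],[0,0,15],[0,0,17],[0,0,19],[0,0,20],[0,0,20],[0,0,20]], dr=[[0,0,0],[0,0,0],[0,0,0],[0,0,0],[0,0,0],[0,0,0],[0,0,0],[0,0,0],[0,0,0],[0,0,0]])

```text
time: 24.08
position: [0.6616, -0.163, 0.1878]
tool_rot: [2.068, 2.365, -0.0]
ft_force: [-0.9, -0.1, -7.4]
grip_width: 0.2
grip_force: 35.0
```

Emit:
send_rows(xyz=[[0,0,0.5],[0,0,1],[0,0,1.5],[0,0,2],[0,0,2.5],[0,0,2.5],[0,0,2.5],[0,0,2.5],[0,0,2.5],[0,0,2.5]], dr=[[0,0,0],[0,0,0],[0,0,0],[0,0,0],[0,0,0],[0,0,0],[0,0,0],[0,0,0],[0,0,0],[0,0,0]])

```text
time: 24.92
position: [0.6616, -0.163, 0.1853]
tool_rot: [2.068, 2.365, -0.0]
ft_force: [0.1, 1.2, -8.5]
grip_width: 0.204
grip_force: 35.0
```

Emit:
send_rows(xyz=[[0,0,0.4],[0,0,0.8],[0,0,1.2],[0,0,1.6],[0,0,2],[0,0,2],[0,0,2],[0,0,2],[0,0,2],[0,0,2]], dr=[[0,0,0],[0,0,0],[0,0,0],[0,0,0],[0,0,0],[0,0,0],[0,0,0],[0,0,0],[0,0,0],[0,0,0]])

```text
time: 25.75
position: [0.6618, -0.1626, 0.184]
tool_rot: [2.067, 2.365, 0.001]
ft_force: [-1.7, 1.4, 0.6]
grip_width: 0.203
grip_force: 35.0
```

The lamp is standing on the mat: the wrist force is near zero. Next: release, rise, rotate for the button press (tool x toward world +x, tilted 25° so the gripper body clears the handle).

Emit:
send_rows(xyz=[[0,0,0],[0,0,0],[0,0,0],[0,0,0],[0,0,0],[0,0,0],[0,0,0],[0,0,0],[0,0,0],[0,0,0]], dr=[[0,0,0],[0,0,0],[0,0,0],[0,0,0],[0,0,0],[0,0,0],[0,0,0],[0,0,0],[0,0,0],[0,0,0]], jaw=60)

```text
time: 26.58
position: [0.6615, -0.163, 0.1832]
tool_rot: [2.068, 2.365, -0.0]
ft_force: [0.5, 1.2, 1.1]
grip_width: 0.686
grip_force: 0.0
```

Emit:
send_rows(xyz=[[0,0,-5],[0,0,-12],[0,0,-24],[0,0,-40],[0,0,-60],[0,0,-80],[0,0,-100],[0,0,-100],[0,0,-100],[0,0,-100]], dr=[[0,0,0],[0,0,0],[0,0,0],[0,0,0],[0,0,0],[0,0,0],[0,0,0],[0,0,0],[0,0,0],[0,0,0]])

```text
time: 27.42
position: [0.6614, -0.1629, 0.2833]
tool_rot: [2.068, 2.365, -0.0]
ft_force: [-1.0, -0.4, -0.2]
grip_width: 0.688
grip_force: 0.0
```

Run:
```python
from h import *
go((.56,-.26,.27),1.705)
```

```text
[ -82.6 -113.5   13.3] [-0.  0. -0.]
```

Emit:
send_rows(xyz=[[1,-13,-2],[2,-26,-4],[3,-39,-6],[4,-52,-8],[5,-65,-10],[6,-78,-12],[7,-91,-14],[8,-104,-16],[10,-117,-17],[11,-131,-17]], dr=[[0,0,0.12],[0,0,0.24],[0,0,0.36],[0,0,0.48],[0,0,0.6],[0,0,0.72],[0,0,0.84],[0,0,0.96],[0,0,1.08],[0,0,1.2]], jaw=0)

```text
time: 28.25
position: [0.5291, -0.1694, 0.2993]
tool_rot: [-3.043, -0.775, 0.002]
ft_force: [1.1, -0.6, 0.6]
grip_width: 0.04
grip_force: 0.0
```

Emit:
send_rows(xyz=[[0,0,0],[0,0,0],[0,0,0],[0,0,0],[0,0,0],[0,0,0],[0,0,0],[0,0,0],[0,0,0],[0,0,0]], dr=[[0,0,0.12],[0,0,0.24],[0,0,0.36],[0,0,0.48],[0,0,0.5],[0,0,0.5],[0,0,0.5],[0,0,0.5],[0,0,0.5],[0,0,0.5]])

```text
time: 29.08
position: [0.5302, -0.1696, 0.3002]
tool_rot: [-3.142, -0.009, 0.0]
ft_force: [0.6, -0.2, -0.1]
grip_width: 0.003
grip_force: 0.0
```

Run:
```python
from h import *
s=get_state(); print(s['position'],s['joint_positions'].round(2))
im=get_image('wrist'); save(im,'w7.png'); np.savez('w7.npz',**{k:s[k] for k in('position','tool_rot')})
C=cam('wrist',s); print(proj(C,(.628,-.168,.171)))
g=im.astype(int); m=(g[:,:,1]>g[:,:,0]+30)&(g[:,:,1]>g[:,:,2]+20); n,l,st,ce=cv2.connectedComponentsWithStats(m.astype(np.uint8))
for i in range(1,n):
    if st[i][4]>100: print(st[i],ce[i],back(C,ce[i],.171))
```

```text
[ 0.53021828 -0.16958212  0.30016446] [ 0.79  0.13 -0.58  1.52  0.07  1.52 -1.36]
[314.39725941  91.85714772]
[ 408   13   60   54 1349] [437.81393625  39.75315048] [ 0.6746943  -0.28313766  0.171     ]
[302  81  24  26 477] [313.56184486  93.37106918] [ 0.62660353 -0.16719459  0.171     ]
```

View pics/w7.png

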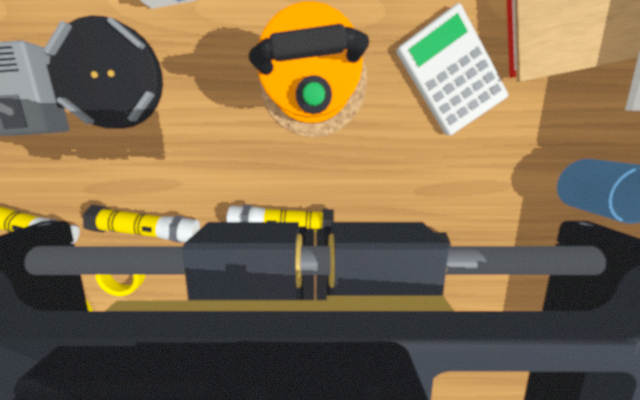

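The button is at (314,93), i.e. world (0.627, -0.167), with the lamp upright and centred on the mat. Now I'll tilt and approach.

Run:
```python
from h import *
go((.641,-.167,.25),0,(0,-.436,0))
```

```text
[110.8  -2.   50.2] [-0.001  0.436  0.005]
```

Emit:
send_rows(xyz=[[0,0,0],[0,0,0],[0,0,0],[0,0,0],[28,-1,0],[56,-1,0],[84,-2,10],[111,-2,25],[111,-2,40],[111,-2,50]], dr=[[0,0.11,0],[0,0.22,0],[0,0.33,0],[0,0.436,0],[0,0.436,0],[0,0.436,0],[0,0.436,0],[0,0.436,0],[0,0.436,0],[0,0.436,0]])

```text
time: 29.97
position: [0.6414, -0.166, 0.248]
tool_rot: [-3.065, -0.01, -0.675]
ft_force: [0.3, -0.0, 0.1]
grip_width: 0.001
grip_force: 0.0
```

Run:
```python
from h import *
s=get_state(); print(s['position'],R.from_rotvec(s['tool_rot']).as_matrix()[:,2],s['joint_positions'].round(2))
go((.641,-.167,.18),0,(0,-.436,0))
```

```text
[ 0.64135437 -0.16601304  0.24796999] [ 0.42016892  0.00470205 -0.90743373] [ 0.86  0.04 -0.59  1.77 -0.12  0.92 -1.23]
[-28.9   1.1  61.5] [-0.005  0.002  0.006]
```

Emit:
send_rows(xyz=[[-4,1,9],[-8,1,18],[-13,1,27],[-17,1,36],[-21,1,45],[-25,1,54],[-29,1,62],[-31,1,66],[-32,1,69],[-32,1,69]], dr=[[0,0,0],[0,0,0],[0,0,0],[0,0,0],[0,0,0],[0,0,0],[0,0,0],[0,0,0],[0,0,0],[0,0,0]])

```text
time: 30.8
position: [0.6411, -0.168, 0.1734]
tool_rot: [-3.066, -0.007, -0.678]
ft_force: [-0.1, 0.1, -0.3]
grip_width: 0.006
grip_force: 0.0
```

Emit:
send_rows(xyz=[[-0.8,0,1.8],[-1.7,0,3.6],[-2.5,0,5.4],[-3.4,0,7.2],[-4.2,0,9],[-5,0,10.8],[-5.3,0,11.4],[-5.3,0,11.4],[-5.3,0,11.4],[-5.3,0,11.4]], dr=[[0,0,0],[0,0,0],[0,0,0],[0,0,0],[0,0,0],[0,0,0],[0,0,0],[0,0,0],[0,0,0],[0,0,0]])

```text
time: 31.63
position: [0.6415, -0.1681, 0.1618]
tool_rot: [-3.066, -0.007, -0.68]
ft_force: [0.1, 0.4, 1.0]
grip_width: 0.003
grip_force: 0.0
```

Emit:
send_rows(xyz=[[-0.4,0,0.9],[-0.8,0,1.8],[-1.3,0,2.7],[-1.7,0,3.6],[-2.1,0,4.5],[-2.5,0,5.4],[-2.5,0,5.4],[-2.5,0,5.4],[-2.5,0,5.4],[-2.5,0,5.4]], dr=[[0,0,0],[0,0,0],[0,0,0],[0,0,0],[0,0,0],[0,0,0],[0,0,0],[0,0,0],[0,0,0],[0,0,0]])

```text
time: 32.47
position: [0.6416, -0.1682, 0.1559]
tool_rot: [-3.066, -0.007, -0.68]
ft_force: [-0.2, -0.5, 4.1]
grip_width: 0.004
grip_force: 1.6
```

Emit:
send_rows(xyz=[[-0.2,0,0.4],[-0.4,0,0.9],[-0.6,0,1.3],[-0.8,0,1.8],[-0.8,0,1.8],[-0.8,0,1.8],[-0.8,0,1.8],[-0.8,0,1.8],[-0.8,0,1.8],[-0.8,0,1.8]], dr=[[0,0,0],[0,0,0],[0,0,0],[0,0,0],[0,0,0],[0,0,0],[0,0,0],[0,0,0],[0,0,0],[0,0,0]])

```text
time: 33.3
position: [0.6418, -0.1681, 0.1545]
tool_rot: [-3.066, -0.008, -0.681]
ft_force: [-3.1, 0.3, 7.1]
grip_width: 0.005
grip_force: 3.4
```

Emit:
send_rows(xyz=[[-0.2,0,0.4],[-0.4,0,0.9],[-0.6,0,1.3],[-0.6,0,1.3],[-0.6,0,1.3],[-0.6,0,1.3],[-0.6,0,1.3],[-0.6,0,1.3],[-0.6,0,1.3],[-0.6,0,1.3]], dr=[[0,0,0],[0,0,0],[0,0,0],[0,0,0],[0,0,0],[0,0,0],[0,0,0],[0,0,0],[0,0,0],[0,0,0]])

```text
time: 34.13
position: [0.642, -0.1682, 0.1542]
tool_rot: [3.067, 0.008, 0.682]
ft_force: [-7.1, 2.0, 12.5]
grip_width: 0.002
grip_force: 6.4
```

Emit:
send_rows(xyz=[[2,0,-4],[5,0,-10],[9,0,-20],[15,0,-32],[21,0,-46],[28,0,-60],[28,0,-60],[28,0,-60],[28,0,-60],[28,0,-60]], dr=[[0,0,0],[0,0,0],[0,0,0],[0,0,0],[0,0,0],[0,0,0],[0,0,0],[0,0,0],[0,0,0],[0,0,0]])

```text
time: 34.97
position: [0.6405, -0.1678, 0.2167]
tool_rot: [-3.066, -0.007, -0.675]
ft_force: [1.3, -0.7, -0.3]
grip_width: 0.005
grip_force: 0.0
```

Run:
```python
from h import *
s=get_state(); print(s['position'])
go((.50,-.30,.30),-np.pi/2); go((.50,-.30,.30),np.pi/2)
# green of lamp from top: bright?
C=cam('top')
im=get_image('top').astype(int); save(im.astype(np.uint8),'t8.png')
# torch segmentation: yellow pixels connected
hsv=cv2.cvtColor(im.astype(np.uint8),cv2.COLOR_RGB2HSV)
m=((hsv[:,:,0]>20)&(hsv[:,:,0]<33)&(hsv[:,:,1]>180)&(hsv[:,:,2]>130)).astype(np.uint8)
m=cv2.morphologyEx(m,cv2.MORPH_CLOSE,np.ones((3,3)))
n,l,st,ce=cv2.connectedComponentsWithStats(m)
for i in range(1,n):
    if st[i][4]>20:
        ys,xs=np.nonzero(l==i); (c,_,a)=cv2.PCACompute2(np.c_[xs,ys].astype(np.float32),None)[:3]
        print(st[i],ce[i].round(1),(1000*back(C,ce[i],.02)).round(0))
```

```text
[ 0.64049455 -0.16777445  0.21671603]
[ -93.1  131.4 -135. ] [-0.342 -0.339  1.549]
[ -93.1  131.4 -135. ] [ 0.338 -0.341 -1.539]
```

The button bottomed out at 12.5 N with no further travel, and I've moved off it. Before the torches I'll get clear of the lamp and turn to tool x = +y over torch D.

Emit:
send_rows(xyz=[[-12,0,-20],[-25,0,-40],[-38,0,-61],[-60,10,-70],[-75,25,-80],[-90,45,-90],[-105,65,-105],[-120,85,-115],[-130,105,-125],[-140,125,-135]], dr=[[0,0,0],[0,0,0],[0,-0.05,0],[0,-0.15,0],[0,-0.25,0],[0,-0.35,0],[0,-0.436,0],[0,-0.436,0],[0,-0.436,0],[0,-0.436,0]], jaw=70, grip_force=8)

```text
time: 35.85
position: [0.4574, -0.2945, 0.2805]
tool_rot: [-3.14, -0.009, 0.003]
ft_force: [0.2, -0.7, 0.2]
grip_width: 0.679
grip_force: 0.0
```

Run:
```python
from h import *
s=get_state(); print(s['position'],s['joint_positions'].round(2))
go((.42,-.40,.22),np.pi/2)
im=cv2.imread('pics/top0.png'); h=cv2.cvtColor(im,cv2.COLOR_BGR2HSV)
for uv in ((232,221),(289,227),(364,227),(415,240),(360,172),(340,210)): print(uv,im[uv[1],uv[0]],h[uv[1],uv[0]])
```

```text
[ 0.4574084  -0.29453038  0.28049134] [ 0.99  0.1  -0.5   1.58  0.05  1.48 -1.08]
[-37.9 105.4  60.4] [-0.003 -0.    -1.565]
(232, 221) [ 74 193 227] [ 23 172 227]
(289, 227) [ 81 207 234] [ 25 167 234]
(364, 227) [ 59 128 151] [ 23 155 151]
(415, 240) [ 66 153 182] [ 22 163 182]
(360, 172) [101 134 178] [ 13 110 178]
(340, 210) [ 84 126 177] [ 14 134 177]
```

Emit:
send_rows(xyz=[[-4,11,6],[-8,22,12],[-12,33,18],[-16,44,24],[-20,55,30],[-24,66,36],[-28,77,42],[-32,88,48],[-35,98,54],[-38,105,60]], dr=[[0,0,-0.12],[0,0,-0.24],[0,0,-0.36],[0,0,-0.48],[0,0,-0.6],[0,0,-0.72],[0,0,-0.84],[0,0,-0.96],[0,0,-1.08],[0,0,-1.2]])

```text
time: 36.68
position: [0.4198, -0.4, 0.2203]
tool_rot: [-2.583, -1.786, 0.001]
ft_force: [0.4, 0.7, -0.3]
grip_width: 0.807
grip_force: 0.0
```

Emit:
send_rows(xyz=[[0,0,0],[0,0,0],[0,0,0],[0,0,0],[0,0,0],[0,0,0],[0,0,0],[0,0,0],[0,0,0],[0,0,0]], dr=[[0,0,-0.12],[0,0,-0.24],[0,0,-0.36],[0,0,-0.365],[0,0,-0.365],[0,0,-0.365],[0,0,-0.365],[0,0,-0.365],[0,0,-0.365],[0,0,-0.365]])

```text
time: 37.52
position: [0.4207, -0.3991, 0.2218]
tool_rot: [2.223, 2.22, -0.0]
ft_force: [0.4, 0.3, -0.7]
grip_width: 0.801
grip_force: 0.0
```

```bash
cat >> h.py <<'E'
from scipy.optimize import minimize
def prof(im,C,p,yaw,z=.02):
    "mean colours along the torch axis (body x in mm) for origin p, heading yaw"
    d=np.array([np.cos(yaw),np.sin(yaw),0]); out=[]
    for x in range(-100,101,4):
        uv=proj(C,np.array([p[0],p[1],z+.016])+d*x/1000)
        u,v=int(round(uv[0])),int(round(uv[1]))
        out.append(im[v,u] if 0<=v<400 and 0<=u<640 else [0,0,0])
    return np.array(out)
def yellow(im,rows=400,smin=140):
    h=cv2.cvtColor(im,cv2.COLOR_RGB2HSV); m=((h[:,:,0]>=20)&(h[:,:,0]<=32)&(h[:,:,1]>smin)&(h[:,:,2]>90)).astype(np.uint8); m[rows:]=0
    return cv2.morphologyEx(m,cv2.MORPH_CLOSE,np.ones((9,9)))
def torches(im,C,rows=400,amin=200,smin=140):
    n,l,st,ce=cv2.connectedComponentsWithStats(yellow(im,rows,smin))
    for i in range(1,n):
        if st[i][4]<amin: continue
        ys,xs=np.nonzero(l==i); r=cv2.minAreaRect(np.c_[xs,ys].astype(np.float32))
        b=cv2.boxPoints(r); e=b[1]-b[0] if np.linalg.norm(b[1]-b[0])>np.linalg.norm(b[2]-b[1]) else b[2]-b[1]
        c=np.array(r[0]); a=back(C,c-e/2,.03);bb=back(C,c+e/2,.03); m=back(C,c,.03); d=bb-a
        print('area',st[i][4],'box',st[i][:4],'ends',(a*1000).round(0)[:2],(bb*1000).round(0)[:2],'L',(1000*np.linalg.norm(d)).round(0),'yaw',np.arctan2(d[1],d[0]).round(3))
E
cat > look.py <<'E'
from h import *
import sys
s=get_state(); print(s['position'].round(4),s['joint_positions'].round(2))
im=get_image('wrist'); save(im,sys.argv[1]+'.png'); np.savez(sys.argv[1]+'.npz',**{k:s[k] for k in('position','tool_rot')})
torches(im,cam('wrist',s),225)
E
python3 look.py w9
python3 -c "
from h import *
im=cv2.imread('pics/top0.png')[:,:,::-1].copy(); torches(im,cam('top'),amin=40)
im=get_image('top'); torches(im,cam('top'),amin=40)"
```

```text
[ 0.4207 -0.3991  0.2218] [ 1.19  0.2  -0.54  1.59  0.11  1.37  0.63]
area 969 box [497   0  81  23] ends [ 621. -209.] [ 709. -209.] L 88.0 yaw -0.001
area 2326 box [290  74  30  81] ends [ 408. -274.] [ 407. -365.] L 92.0 yaw -1.58
area 210 box [223 216  25  16] ends [464. 373.] [437. 286.] L 92.0 yaw -1.878
area 205 box [276 221  25  12] ends [450. 173.] [438.  84.] L 90.0 yaw -1.709
area 201 box [347 223  24  10] ends [452. -92.] [ 447. -181.] L 89.0 yaw -1.635
area 218 box [396 235  24  10] ends [ 407. -278.] [ 409. -364.] L 86.0 yaw -1.545
area 205 box [268 242  21  20] ends [375. 189.] [326. 136.] L 72.0 yaw -2.319
area 469 box [234 256  26  25] ends [276. 315.] [300. 237.] L 82.0 yaw -1.28
area 209 box [223 216  25  16] ends [464. 373.] [437. 286.] L 91.0 yaw -1.878
area 208 box [277 221  24  12] ends [450. 172.] [438.  84.] L 88.0 yaw -1.709
area 206 box [347 222  24  11] ends [451. -92.] [ 446. -180.] L 89.0 yaw -1.635
area 218 box [396 235  24  10] ends [ 407. -278.] [ 409. -364.] L 86.0 yaw -1.545
area 206 box [269 242  20  20] ends [319. 176.] [382. 147.] L 69.0 yaw -0.43
area 450 box [235 256  25  25] ends [277. 314.] [299. 237.] L 80.0 yaw -1.301
```

Run:
```python
from h import *
im=cv2.imread('pics/w9.png')[:,:,::-1]; C=cam('wrist',dict(np.load('w9.npz')))
for y in range(-410,-205,4):
    u,v=proj(C,(.4075,y/1000,.036)); print(y,(int(u),int(v)),im[int(v),int(u)],end='; ')
```

```text
-410 (305, 190) [205 158  97]; -406 (304, 187) [208 160  96]; -402 (304, 184) [207 160  97]; -398 (304, 181) [208 160  98]; -394 (304, 178) [208 159  98]; -390 (304, 174) [208 160  96]; -386 (304, 171) [206 158  95]; -382 (304, 168) [97 82 73]; -378 (304, 165) [69 67 70]; -374 (304, 161) [68 65 68]; -370 (304, 158) [71 70 74]; -366 (304, 155) [107  95  59]; -362 (304, 151) [220 197   0]; -358 (304, 148) [255 238   0]; -354 (304, 145) [255 239   0]; -350 (304, 141) [255 232   0]; -346 (304, 138) [172 152  41]; -342 (304, 134) [186 165  33]; -338 (304, 131) [246 223   0]; -334 (304, 127) [255 240   0]; -330 (304, 124) [255 240   0]; -326 (304, 120) [255 240   0]; -322 (304, 117) [255 240   0]; -318 (304, 113) [255 240   0]; -314 (304, 110) [255 241   0]; -310 (304, 106) [255 237   0]; -306 (304, 103) [151 133  55]; -302 (304, 99) [207 185  21]; -298 (304, 95) [255 236   0]; -294 (304, 92) [180 158  48]; -290 (304, 88) [65 66 71]; -286 (304, 84) [66 66 70]; -282 (303, 81) [62 66 69]; -278 (303, 77) [242 218   0]; -274 (303, 73) [255 244 146]; -270 (303, 69) [251 255 255]; -266 (303, 65) [251 255 255]; -262 (303, 62) [249 255 255]; -258 (303, 58) [248 253 255]; -254 (303, 54) [241 247 248]; -250 (303, 50) [159 164 167]; -246 (303, 46) [123 126 131]; -242 (303, 42) [120 126 130]; -238 (303, 38) [161 166 169]; -234 (303, 34) [176 181 184]; -230 (303, 30) [176 181 183]; -226 (303, 26) [178 184 185]; -222 (303, 22) [176 183 184]; -218 (303, 18) [169 168 167]; -214 (303, 14) [148 110  69]; -210 (303, 10) [146 108  65]; -206 (303, 5) [146 108  65];
```

Torch D measures tail y=-0.383, lens y=-0.217, x=0.4075, with the collar at y=-0.245. I'll approach that grasp now.

Run:
```python
from h import *
go((.4075,-.245,.05),np.pi/2)
```

```text
[154.1 -13.4 171.8] [ 0.     0.    -0.001]
```

Emit:
send_rows(xyz=[[30,-3,25],[60,-6,50],[90,-9,75],[120,-12,100],[154,-13,125],[154,-13,145],[154,-13,160],[154,-13,172],[154,-13,172],[154,-13,172]], dr=[[0,0,0],[0,0,0],[0,0,0],[0,0,0],[0,0,0],[0,0,0],[0,0,0],[0,0,0],[0,0,0],[0,0,0]])

```text
time: 38.45
position: [0.4078, -0.2453, 0.0497]
tool_rot: [-2.223, -2.219, -0.0]
ft_force: [-0.2, -0.1, 0.4]
grip_width: 0.806
grip_force: 0.0
```

Run:
```python
from h import *
go((.4075,-.245,-.0095),np.pi/2); s=get_state(); print(s['joint_positions'].round(2))
```

```text
[ 0.2 -0.2 59.2] [-0.    -0.001 -0.002]
[ 1.09  0.14 -0.63  2.03  0.1   1.    0.41]
```

Emit:
send_rows(xyz=[[0,0,10],[0,0,20],[0,0,30],[0,0,40],[0,0,48],[0,0,54],[0,0,58],[0,0,59],[0,0,59],[0,0,59]], dr=[[0,0,0],[0,0,0],[0,0,0],[0,0,0],[0,0,0],[0,0,0],[0,0,0],[0,0,0],[0,0,0],[0,0,0]])

```text
time: 39.28
position: [0.4081, -0.2453, -0.009]
tool_rot: [2.222, 2.22, 0.0]
ft_force: [0.2, -0.1, -0.3]
grip_width: 0.807
grip_force: 0.0
```

Emit:
send_rows(xyz=[[0,0,0],[0,0,0],[0,0,0],[0,0,0],[0,0,0],[0,0,0],[0,0,0],[0,0,0],[0,0,0],[0,0,0]], dr=[[0,0,0],[0,0,0],[0,0,0],[0,0,0],[0,0,0],[0,0,0],[0,0,0],[0,0,0],[0,0,0],[0,0,0]], jaw=20, grip_force=8)

```text
time: 40.12
position: [0.408, -0.2453, -0.0091]
tool_rot: [2.222, 2.22, -0.0]
ft_force: [0.5, -0.3, 0.6]
grip_width: 0.515
grip_force: 8.0
```

```bash
cat > arc.py <<'E'
import numpy as np
# offsets (s toward tail positive mm, up mm) of the grip from start, 30 rows; r about tail's lower edge
a0=np.arctan2(20,138); r=np.hypot(20,138)
ph=a0+np.pi/2*(1-np.cos(np.linspace(0,np.pi,41)[1:]))/2
s=138-r*np.cos(ph); z=r*np.sin(ph)-20
for i in range(40): print([round(float(s[i]),0),round(float(z[i]),0)],end='\n' if i%10==9 else ' ')
E
python3 arc.py; python3 -c "
from h import *; s=get_state();print(s['position'],s['grip_width'],s['grip_force'],s['ft_force'])"
```

```text
[0.0, 0.0] [0.0, 1.0] [0.0, 3.0] [1.0, 5.0] [1.0, 8.0] [2.0, 12.0] [3.0, 16.0] [5.0, 20.0] [6.0, 25.0] [8.0, 31.0]
[11.0, 37.0] [14.0, 43.0] [17.0, 49.0] [21.0, 56.0] [25.0, 62.0] [30.0, 68.0] [36.0, 75.0] [41.0, 81.0] [48.0, 86.0] [55.0, 92.0]
[62.0, 97.0] [69.0, 101.0] [76.0, 105.0] [84.0, 109.0] [91.0, 111.0] [99.0, 114.0] [106.0, 116.0] [113.0, 117.0] [120.0, 118.0] [126.0, 119.0]
[132.0, 119.0] [137.0, 119.0] [142.0, 119.0] [146.0, 119.0] [150.0, 119.0] [153.0, 119.0] [155.0, 118.0] [157.0, 118.0] [158.0, 118.0] [158.0, 118.0]
[ 0.4079799  -0.24525124 -0.00911934] 0.5154918290294036 8.000249862670898 [ 0.52766478 -0.31879643  0.58676732]
```

Gripped: 44.8 mm, over the corners. First quarter of the tipping arc now (tail side is tool -x).

Emit:
send_rows(xyz=[[0,0,0],[0,0,-1],[0,0,-3],[-1,0,-5],[-1,0,-8],[-2,0,-12],[-3,0,-16],[-5,0,-20],[-6,0,-25],[-8,0,-31]], dr=[[0,0,0],[0,0,0],[0,0,0],[0,0,0],[0,0,0],[0,0,0],[0,0,0],[0,0,0],[0,0,0],[0,0,0]])

```text
time: 40.95
position: [0.4077, -0.2534, 0.0222]
tool_rot: [2.223, 2.22, -0.0]
ft_force: [-0.3, 0.2, -1.2]
grip_width: 0.519
grip_force: 8.0
```

```bash
cat > chk.py <<'E'
# dark/yellow/white layout in the scene view along the plane of the torch: fit angle about the tail edge
from h import *
import sys
x0,yt,sg=map(float,sys.argv[1:4])   # x of the torch, y of tail edge, heading sign in y
hx=float(sys.argv[4]) if len(sys.argv)>4 else 0.
im=get_image('scene').astype(float); C=cam('scene'); best=[]
ref={-74:(55,55,55),-58:(190,160,20),-35:(190,160,20),-10:(190,160,20),20:(190,160,20),36:(180,180,180),44:(180,180,180),55:(100,100,105),72:(170,170,170)}
d=np.array([hx,sg*np.sqrt(1-hx*hx),0])
for th in range(-4,100,2):
    t=np.radians(th); e=0
    for bx,col in ref.items():
        a=82.5+bx; p=np.array([x0,yt,0])+(d*(a*np.cos(t)-20*np.sin(t))+np.array([0,0,a*np.sin(t)+20*np.cos(t)]))/1000
        u,v=proj(C,p); q=im[int(round(v)),int(round(u))]; e+=np.abs(q-np.array(col)).sum()
    best.append((e,th))
print(sorted(best)[:4]); s=get_state(); print(s['position'],s['ft_force'].round(1),s['grip_width'])
E
python3 chk.py .4078 -.383 1
```

```text
[(np.float64(1217.0), 82), (np.float64(1268.0), 98), (np.float64(1286.0), 88), (np.float64(1287.0), 80)]
[ 0.40847629 -0.25436656  0.02341216] [-0.6  0.4 -1.1] 0.5168473329246825
```

The vertical force of -1.1 N fits a torch half-carried with its tail on the desk. Continuing.

Emit:
send_rows(xyz=[[-3,0,-6],[-6,0,-12],[-9,0,-18],[-13,0,-25],[-17,0,-31],[-22,0,-37],[-28,0,-44],[-33,0,-50],[-40,0,-55],[-47,0,-61]], dr=[[0,0,0],[0,0,0],[0,0,0],[0,0,0],[0,0,0],[0,0,0],[0,0,0],[0,0,0],[0,0,0],[0,0,0]])

```text
time: 41.83
position: [0.4078, -0.3006, 0.0833]
tool_rot: [-2.222, -2.221, -0.0]
ft_force: [0.2, -0.4, -2.5]
grip_width: 0.518
grip_force: 8.0
```

```bash
cat > tail.py <<'E'
from h import *
import sys
# dump yellow blobs of the top and scene views (pixels) for the torch being tipped
s=get_state(); print(s['position'].round(4),s['ft_force'].round(1),s['torque'].round(3),s['grip_width'].round(3))
for n in ('top','scene'):
    im=get_image(n); save(im,sys.argv[1]+n+'.png'); k,l,st,ce=cv2.connectedComponentsWithStats(yellow(im))
    print(n,[(list(map(int,st[i])),ce[i].round(1).tolist()) for i in range(1,k) if st[i][4]>25 and 100<ce[i][1]<300 and ce[i][0]<560])
E
python3 tail.py d2
```

```text
Traceback (most recent call last):
  File "tail.py", line 4, in <module>
    s=get_state(); print(s['position'].round(4),s['ft_force'].round(1),s['torque'].round(3),s['grip_width'].round(3))
                                                                                            ^^^^^^^^^^^^^^^^^^^^^
AttributeError: 'float' object has no attribute 'round'
```

```bash
sed -i "s/s\['grip_width'\].round(3)/s['grip_width']/" tail.py
cat >> tail.py <<'E'
    print(get_state()['ft_force'].round(1),get_state()['torque'].round(3))
get_image('top'); print(get_state()['ft_force'].round(1)); get_image('top'); print(get_state()['ft_force'].round(1))
E
python3 tail.py d2
```

```text
[ 0.4078 -0.3006  0.0833] [ 0.2 -0.4 -2.5] [-0.066 -0.108  0.07 ] 0.5177581023999719
top [([223, 216, 25, 16, 210], [234.9, 223.5]), ([277, 221, 24, 12, 207], [288.3, 226.6]), ([347, 222, 24, 11, 210], [358.4, 227.1]), ([269, 242, 20, 20, 201], [278.1, 251.4]), ([235, 256, 25, 25, 449], [247.0, 267.7])]
[-0.1 -0.6  1.2] [ 0.146 -0.075 -0.039]
scene [([238, 161, 9, 6, 32], [241.5, 164.0]), ([393, 178, 21, 21, 407], [402.7, 188.5]), ([282, 182, 23, 15, 188], [292.6, 188.9]), ([344, 184, 37, 32, 528], [364.3, 199.3]), ([393, 215, 25, 20, 224], [404.9, 224.7])]
[ 0.4  1.  -1.7] [ 0.22  -0.017  0.026]
[-0.7 -0.1 -1.5]
[-0.5  0.4 -1.7]
```

Emit:
send_rows(xyz=[[-7,0,-5],[-14,0,-9],[-21,0,-13],[-29,0,-17],[-36,0,-19],[-44,0,-22],[-51,0,-24],[-58,0,-25],[-65,0,-26],[-71,0,-26]], dr=[[0,0,0],[0,0,0],[0,0,0],[0,0,0],[0,0,0],[0,0,0],[0,0,0],[0,0,0],[0,0,0],[0,0,0]])

```text
time: 42.87
position: [0.4082, -0.3724, 0.1096]
tool_rot: [2.222, 2.219, -0.0]
ft_force: [-0.7, 0.7, 6.1]
grip_width: 0.517
grip_force: 8.0
```

```bash
python3 tail.py d3
python3 - <<'E'
from h import *
C=cam('scene')
for th in (0,45,60,70,77,90):
    t=np.radians(th); out=[]
    for bx in (-65,-20,27):
        a=82.5+bx; out.append(proj(C,np.array([.4078,-.383,0])+np.array([0,a*np.cos(t)-20*np.sin(t),a*np.sin(t)+20*np.cos(t)])/1000).round(0).tolist())
    print(th,out)
E
```

```text
[ 0.4082 -0.3724  0.1096] [-0.7  0.7  6.1] [ 0.128 -0.084  0.057] 0.517487229756913
top [([223, 216, 25, 16, 210], [234.9, 223.5]), ([276, 221, 25, 12, 212], [288.1, 226.6]), ([347, 222, 24, 11, 212], [358.3, 227.1]), ([269, 242, 20, 20, 200], [277.9, 251.2]), ([234, 256, 26, 25, 467], [246.9, 267.7])]
[ 0.2 -0.9  4.9] [ 0.047 -0.133  0.002]
scene [([235, 154, 9, 13, 87], [238.8, 159.9]), ([392, 178, 22, 21, 410], [402.6, 188.5]), ([282, 182, 23, 15, 190], [292.7, 188.9]), ([344, 184, 37, 33, 538], [364.3, 199.5]), ([393, 215, 25, 20, 223], [405.0, 224.7])]
[-1.   0.3  4.9] [ 0.136 -0.101  0.01 ]
[0.  1.3 4.6]
[-0.6  0.7  5. ]
0 [[246.0, 166.0], [256.0, 169.0], [266.0, 172.0]]
45 [[242.0, 163.0], [247.0, 161.0], [254.0, 158.0]]
60 [[240.0, 163.0], [244.0, 159.0], [247.0, 155.0]]
70 [[239.0, 163.0], [241.0, 158.0], [243.0, 152.0]]
77 [[239.0, 163.0], [239.0, 157.0], [240.0, 151.0]]
90 [[238.0, 163.0], [236.0, 157.0], [234.0, 150.0]]
```

Emit:
send_rows(xyz=[[-6,0,0],[-11,0,0],[-16,0,0],[-20,0,0],[-24,0,0],[-27,0,0],[-29,0,0.5],[-31,0,1],[-32,0,1],[-32,0,1]], dr=[[0,0,0],[0,0,0],[0,0,0],[0,0,0],[0,0,0],[0,0,0],[0,0,0],[0,0,0],[0,0,0],[0,0,0]])

```text
time: 43.9
position: [0.4085, -0.4032, 0.1084]
tool_rot: [2.221, 2.22, 0.001]
ft_force: [1.5, 1.0, 6.8]
grip_width: 0.519
grip_force: 8.0
```

```bash
python3 tail.py d4
```

```text
[ 0.4085 -0.4032  0.1084] [1.5 1.  6.8] [ 0.146 -0.279  0.021] 0.5185601346367572
top [([223, 216, 25, 16, 211], [234.8, 223.5]), ([276, 221, 25, 12, 214], [288.2, 226.6]), ([347, 222, 24, 11, 211], [358.3, 227.1]), ([425, 237, 6, 7, 32], [428.0, 239.9]), ([269, 242, 20, 20, 208], [278.1, 251.5]), ([234, 255, 26, 26, 470], [246.9, 267.6])]
[0.6 0.3 6.2] [ 0.088 -0.33   0.061]
scene [([232, 151, 10, 16, 108], [236.7, 158.8]), ([392, 178, 22, 21, 422], [402.6, 188.1]), ([282, 182, 23, 15, 184], [292.6, 188.9]), ([344, 184, 37, 33, 553], [364.3, 199.5]), ([393, 215, 25, 20, 223], [404.9, 224.6])]
[0.8 0.2 7.2] [ 0.094 -0.279  0.008]
[0.5 0.8 7.5]
[0.8 0.4 6.3]
```

Torch D is standing, pressed flush on the desk. Release and retreat straight up.

Emit:
send_rows(xyz=[[0,0,-0.5],[0,0,-0.5],[0,0,-0.5],[0,0,-0.5],[0,0,-0.5],[0,0,-0.5],[0,0,-0.5],[0,0,-0.5],[0,0,-0.5],[0,0,-0.5]], dr=[[0,0,0],[0,0,0],[0,0,0],[0,0,0],[0,0,0],[0,0,0],[0,0,0],[0,0,0],[0,0,0],[0,0,0]], jaw=75)

```text
time: 44.93
position: [0.4077, -0.4031, 0.1083]
tool_rot: [2.222, 2.22, -0.0]
ft_force: [0.1, -0.3, 0.4]
grip_width: 0.865
grip_force: 0.0
```

Emit:
send_rows(xyz=[[0,0,-5],[0,0,-15],[0,0,-30],[0,0,-45],[0,0,-60],[0,0,-75],[0,0,-90],[0,0,-110],[0,0,-130],[0,0,-140]], dr=[[0,0,0],[0,0,0],[0,0,0],[0,0,0],[0,0,0],[0,0,0],[0,0,0],[0,0,0],[0,0,0],[0,0,0]])

```text
time: 45.77
position: [0.4087, -0.4038, 0.252]
tool_rot: [2.219, 2.217, -0.001]
ft_force: [-0.1, -0.3, 0.3]
grip_width: 0.86
grip_force: 0.0
```

```bash
python3 tail.py d5 | grep -v '^\['
python3 - <<'E'
from h import *
C=cam('scene'); im=cv2.imread('pics/d5scene.png')[:,:,::-1]
for z in range(4,176,8): 
    u,v=proj(C,(.408,-.403,z/1000)); print(z,im[int(round(v)),int(round(u))],end=' ')
go((.45,-.21,.22),np.pi/2)
E
```

```text
top [([223, 216, 25, 16, 210], [234.9, 223.6]), ([277, 221, 24, 12, 207], [288.4, 226.6]), ([347, 222, 24, 11, 207], [358.3, 227.2]), ([425, 237, 7, 7, 29], [427.8, 240.2]), ([269, 242, 20, 20, 190], [278.3, 251.9]), ([235, 256, 25, 25, 449], [247.0, 267.7])]
scene [([231, 152, 11, 15, 107], [236.7, 158.8]), ([392, 178, 22, 21, 414], [402.5, 188.3]), ([282, 182, 23, 15, 185], [292.5, 189.0]), ([343, 184, 38, 32, 538], [364.3, 199.2]), ([393, 215, 25, 20, 223], [404.9, 224.6])]
4 [126 105   7] 12 [116  97   9] 20 [76 65 20] 28 [93 79 17] 36 [127 106  10] 44 [132 108  10] 52 [127 106  10] 60 [78 68 23] 68 [109  92   9] 76 [128 108   9] 84 [130 109   1] 92 [126 109  60] 100 [109 112 118] 108 [89 92 95] 116 [56 56 58] 124 [66 65 69] 132 [111 114 114] 140 [120 124 126] 148 [155 158 159] 156 [201 201 196] 164 [200 201 195] 172 [199 200 194] [193.   42.4  27.8] [-0.    -0.    -0.001]
```

Torch D stands: the vertical colour profile matches and the blob stayed the same after release. Next is torch C.

Emit:
send_rows(xyz=[[30,6,0],[60,12,0],[90,18,0],[120,24,5],[150,32,10],[175,38,20],[193,42,28],[193,42,28],[193,42,28],[193,42,28]], dr=[[0,0,0],[0,0,0],[0,0,0],[0,0,0],[0,0,0],[0,0,0],[0,0,0],[0,0,0],[0,0,0],[0,0,0]])

```text
time: 46.8
position: [0.4492, -0.2113, 0.2197]
tool_rot: [-2.223, -2.218, 0.001]
ft_force: [-0.2, -1.6, 0.5]
grip_width: 0.862
grip_force: 0.0
```

```bash
cat > meas.py <<'E'
# measure a lying torch from the wrist view: args pic, y-range of yellow centre, heading sign
from h import *
import sys
s=get_state(); im=get_image('wrist'); save(im,sys.argv[1]+'.png'); C=cam('wrist',s); y0,y1,sg=map(float,sys.argv[2:5])
k,l,st,ce=cv2.connectedComponentsWithStats(yellow(im,225))
for i in range(1,k):
    p=back(C,ce[i],.03)
    if st[i][4]<400 or not(y0<p[1]<y1) or p[0]>.53: continue
    ys,xs=np.nonzero(l==i); vx,vy,_,_=cv2.fitLine(np.c_[xs,ys].astype(np.float32),cv2.DIST_L2,0,.01,.01).ravel()
    q=back(C,ce[i]+40*np.array([vx,vy]),.03); d=(q-p)[:2]; d/=np.linalg.norm(d); d*=np.sign(d[1])*sg
    W=[]
    for a in range(-110,111,2):
        uv=proj(C,np.r_[p[:2]+d*a/1000,.036]); u,v=uv.round().astype(int)
        W.append((a,im[v,u].astype(int).tolist() if 0<=u<640 and 0<=v<222 else None))
    yl=[a for a,c in W if c and c[2]<80 and c[0]>110 and c[0]-c[2]>110]; print('yellow',min(yl),max(yl),'p',(1000*p[:2]).round(1),'d',d.round(3),'yaw',np.arctan2(d[1],d[0]).round(3))
    print([(a,c) for a,c in W if a<min(yl)+2][-16:]); print([(a,c) for a,c in W if a>max(yl)-2][:32])
    b=(min(yl)+max(yl))/2+19; o=p[:2]+d*b/1000; print('origin',(1000*o).round(1),'collar',(1000*(o+d*.055)).round(1),'tail',(1000*(o-d*.0825)).round(1))
E
python3 meas.py c1 -.19 -.05 1
```

```text
yellow -46 42 p [ 448.8 -133. ] d [0.047 0.999] yaw 1.524
[(-76, [213, 165, 100]), (-74, [211, 165, 97]), (-72, [213, 166, 99]), (-70, [211, 165, 98]), (-68, [210, 164, 98]), (-66, [162, 125, 86]), (-64, [110, 89, 72]), (-62, [71, 71, 73]), (-60, [72, 72, 70]), (-58, [66, 66, 68]), (-56, [69, 71, 72]), (-54, [68, 70, 71]), (-52, [64, 67, 72]), (-50, [69, 69, 69]), (-48, [93, 88, 61]), (-46, [177, 156, 10])]
[(42, [255, 243, 0]), (44, [255, 245, 98]), (46, [255, 254, 239]), (48, [252, 255, 255]), (50, [252, 255, 255]), (52, [252, 255, 255]), (54, [252, 255, 255]), (56, [250, 255, 255]), (58, [249, 255, 255]), (60, [250, 255, 255]), (62, [244, 249, 251]), (64, [242, 248, 250]), (66, [238, 243, 244]), (68, [177, 182, 187]), (70, [125, 128, 134]), (72, [121, 127, 133]), (74, [124, 130, 134]), (76, [124, 128, 134]), (78, [134, 138, 144]), (80, [210, 215, 218]), (82, [234, 239, 241]), (84, [245, 250, 252]), (86, [246, 251, 253]), (88, [245, 251, 253]), (90, [244, 250, 251]), (92, [245, 250, 252]), (94, [244, 250, 252]), (96, [244, 250, 251]), (98, [244, 250, 251]), (100, [232, 237, 237]), (102, [164, 145, 126]), (104, [145, 107, 68])]
origin [ 449.5 -116. ] collar [452.1 -61.1] tail [ 445.7 -198.4]
```

Run:
```python
from h import *
go((.4522,-.0605,.05),1.52)
```

```text
[151.3   2.6 169.9] [-0.001  0.     0.048]
```

Emit:
send_rows(xyz=[[30,1,25],[60,1,50],[90,2,75],[120,3,100],[151,3,125],[151,3,145],[151,3,160],[151,3,170],[151,3,170],[151,3,170]], dr=[[0,0,0.048],[0,0,0.048],[0,0,0.048],[0,0,0.048],[0,0,0.048],[0,0,0.048],[0,0,0.048],[0,0,0.048],[0,0,0.048],[0,0,0.048]], jaw=70)

```text
time: 47.68
position: [0.4531, -0.0601, 0.0503]
tool_rot: [-2.277, -2.164, -0.0]
ft_force: [0.3, -0.3, 0.7]
grip_width: 0.799
grip_force: 0.0
```

Run:
```python
from h import *
go((.4522,-.0605,-.0095),1.52); im=get_image('top'); torches(im,cam('top'),amin=150)
```

```text
[-0.5 -0.9 59.8] [-0.    -0.001 -0.   ]
area 209 box [223 216  25  16] ends [464. 372.] [438. 286.] L 90.0 yaw -1.864
area 207 box [276 221  25  12] ends [451. 173.] [438.  84.] L 90.0 yaw -1.709
area 213 box [268 242  21  20] ends [375. 189.] [326. 136.] L 72.0 yaw -2.319
area 469 box [234 256  26  25] ends [276. 315.] [300. 237.] L 82.0 yaw -1.268
```

Emit:
send_rows(xyz=[[0,-1,10],[0,-1,20],[0,-1,30],[0,-1,40],[0,-1,48],[0,-1,54],[0,-1,58],[0,-1,59],[0,-1,59],[0,-1,59]], dr=[[0,0,0],[0,0,0],[0,0,0],[0,0,0],[0,0,0],[0,0,0],[0,0,0],[0,0,0],[0,0,0],[0,0,0]])

```text
time: 48.57
position: [0.4523, -0.0591, -0.0086]
tool_rot: [2.275, 2.166, 0.0]
ft_force: [0.3, -0.2, -0.2]
grip_width: 0.803
grip_force: 0.0
```

Emit:
send_rows(xyz=[[0,0,0],[0,0,0],[0,0,0],[0,0,0],[0,0,0],[0,0,0],[0,0,0],[0,0,0],[0,0,0],[0,0,0]], dr=[[0,0,0],[0,0,0],[0,0,0],[0,0,0],[0,0,0],[0,0,0],[0,0,0],[0,0,0],[0,0,0],[0,0,0]], jaw=20, grip_force=8)

```text
time: 49.4
position: [0.4523, -0.0592, -0.0086]
tool_rot: [2.275, 2.166, 0.0]
ft_force: [0.5, -0.1, 1.1]
grip_width: 0.517
grip_force: 8.0
```

Emit:
send_rows(xyz=[[0,0,0],[0,0,-1],[0,0,-3],[-1,0,-5],[-1,0,-8],[-2,0,-12],[-3,0,-16],[-5,0,-20],[-6,0,-25],[-8,0,-31]], dr=[[0,0,0],[0,0,0],[0,0,0],[0,0,0],[0,0,0],[0,0,0],[0,0,0],[0,0,0],[0,0,0],[0,0,0]])

```text
time: 50.23
position: [0.4515, -0.0673, 0.0227]
tool_rot: [-2.275, -2.166, 0.0]
ft_force: [-0.2, -1.1, -1.8]
grip_width: 0.515
grip_force: 8.0
```

Emit:
send_rows(xyz=[[-3,0,-6],[-6,0,-12],[-9,0,-18],[-13,0,-25],[-17,0,-31],[-22,0,-37],[-28,0,-44],[-33,0,-50],[-40,0,-55],[-47,0,-61]], dr=[[0,0,0],[0,0,0],[0,0,0],[0,0,0],[0,0,0],[0,0,0],[0,0,0],[0,0,0],[0,0,0],[0,0,0]])

```text
time: 51.07
position: [0.4493, -0.1146, 0.0837]
tool_rot: [2.275, 2.166, 0.0]
ft_force: [0.5, -0.2, -0.7]
grip_width: 0.513
grip_force: 8.0
```

```bash
python3 tail.py c2 | grep '^\['
```

```text
[ 0.4493 -0.1146  0.0837] [ 0.5 -0.2 -0.7] [ 0.015 -0.078  0.04 ] 0.5132890283093936
[ 0.2 -1.2 -0.1] [ 0.015  0.016 -0.014]
[ 0.2  0.6 -1.3] [ 0.097 -0.071  0.011]
[-0.2  0.8 -1.5]
[ 0.3  0.5 -0.1]
```

Emit:
send_rows(xyz=[[-7,0,-5],[-14,0,-9],[-21,0,-13],[-29,0,-17],[-36,0,-19],[-44,0,-22],[-51,0,-24],[-58,0,-25],[-65,0,-26],[-71,0,-26]], dr=[[0,0,0],[0,0,0],[0,0,0],[0,0,0],[0,0,0],[0,0,0],[0,0,0],[0,0,0],[0,0,0],[0,0,0]])

```text
time: 52.1
position: [0.4464, -0.186, 0.11]
tool_rot: [2.275, 2.165, 0.001]
ft_force: [-0.5, 0.8, 6.2]
grip_width: 0.52
grip_force: 8.0
```

Emit:
send_rows(xyz=[[-6,0,0],[-11,0,0],[-16,0,0],[-20,0,0],[-24,0,0],[-27,0,0],[-29,0,0.5],[-31,0,1],[-32,0,1],[-32,0,1]], dr=[[0,0,0],[0,0,0],[0,0,0],[0,0,0],[0,0,0],[0,0,0],[0,0,0],[0,0,0],[0,0,0],[0,0,0]])

```text
time: 52.93
position: [0.4446, -0.2168, 0.1087]
tool_rot: [2.275, 2.166, 0.001]
ft_force: [-0.9, 0.4, 7.5]
grip_width: 0.518
grip_force: 8.0
```

```bash
cat > stand.py <<'E'
from h import *
import sys
# tilt of a standing torch at (x,y): yellow blob axis in the scene view against the projected vertical
x,y=map(float,sys.argv[1:3]); C=cam('scene'); im=get_image('scene'); a=proj(C,(x,y,.0175));b=proj(C,(x,y,.11)); m=(a+b)/2
k,l,st,ce=cv2.connectedComponentsWithStats(yellow(im)); i=min(range(1,k),key=lambda j:np.hypot(*(ce[j]-m)) if st[j][4]>40 else 1e9)
ys,xs=np.nonzero(l==i); r=cv2.fitLine(np.c_[xs,ys].astype(np.float32),cv2.DIST_L2,0,.01,.01).ravel()
print('blob',st[i],ce[i].round(1),'pred',m.round(1),a.round(1),b.round(1),'axis',np.degrees(np.arctan2(r[1],r[0])).round(1),'vertical',np.degrees(np.arctan2(*(b-a)[::-1])).round(1))
s=get_state(); print(s['position'].round(4),s['ft_force'].round(1))
E
python3 stand.py .4447 -.218; python3 stand.py .408 -.403
```

```text
blob [270 172   9  14  93] [274.5 179.1] pred [274.  176.6] [275.  183.1] [273. 170.] axis 85.5 vertical -98.7
[ 0.4446 -0.2166  0.1087] [-0.3  0.9  7.2]
blob [231 152  11  15 107] [236.7 158.8] pred [236.1 156.6] [238.  163.5] [234.2 149.8] axis 71.4 vertical -105.4
[ 0.4446 -0.2165  0.1087] [-0.5  0.9  7. ]
```

Emit:
send_rows(xyz=[[0,0,-0.5],[0,0,-0.5],[0,0,-0.5],[0,0,-0.5],[0,0,-0.5],[0,0,-0.5],[0,0,-0.5],[0,0,-0.5],[0,0,-0.5],[0,0,-0.5]], dr=[[0,0,0],[0,0,0],[0,0,0],[0,0,0],[0,0,0],[0,0,0],[0,0,0],[0,0,0],[0,0,0],[0,0,0]], jaw=75)

```text
time: 53.87
position: [0.4443, -0.2169, 0.1088]
tool_rot: [2.275, 2.166, -0.0]
ft_force: [0.7, -0.6, 0.6]
grip_width: 0.859
grip_force: 0.0
```

Emit:
send_rows(xyz=[[0,0,-5],[0,0,-15],[0,0,-30],[0,0,-45],[0,0,-60],[0,0,-75],[0,0,-90],[0,0,-110],[0,0,-130],[0,0,-140]], dr=[[0,0,0],[0,0,0],[0,0,0],[0,0,0],[0,0,0],[0,0,0],[0,0,0],[0,0,0],[0,0,0],[0,0,0]])

```text
time: 54.7
position: [0.4454, -0.2172, 0.2521]
tool_rot: [2.272, 2.164, 0.001]
ft_force: [0.5, 0.6, 0.0]
grip_width: 0.863
grip_force: 0.0
```

```bash
python3 stand.py .4447 -.218;python3 - <<'E'
from h import *
go((.45,.19,.23),np.pi/2)
E
```

```text
blob [270 172   9  14 103] [274.2 178.6] pred [274.  176.6] [275.  183.1] [273. 170.] axis 77.6 vertical -98.7
[ 0.4461 -0.2176  0.253 ] [1.5 0.2 1.3]
[407.4 -16.1  21.5] [ 0.005  0.004 -0.049]
```

Emit:
send_rows(xyz=[[38,-2,0],[78,-3,0],[118,-5,0],[158,-6,2],[198,-8,5],[238,-9,8],[278,-11,12],[318,-13,16],[358,-15,20],[395,-16,22]], dr=[[0,0,-0.05],[0,0,-0.05],[0,0,-0.05],[0,0,-0.05],[0,0,-0.05],[0,0,-0.05],[0,0,-0.05],[0,0,-0.05],[0,0,-0.05],[0,0,-0.05]])

```text
time: 55.58
position: [0.4465, 0.1806, 0.2262]
tool_rot: [2.218, 2.222, -0.001]
ft_force: [0.7, 0.1, -1.0]
grip_width: 0.861
grip_force: 0.0
```

Emit:
send_rows(xyz=[[10,0,0],[12,0,0],[12,0,0],[12,0,0],[12,0,0],[12,0,0],[12,0,0],[12,0,0],[12,0,0],[12,0,0]], dr=[[0,0,0],[0,0,0],[0,0,0],[0,0,0],[0,0,0],[0,0,0],[0,0,0],[0,0,0],[0,0,0],[0,0,0]])

```text
time: 56.42
position: [0.4477, 0.1902, 0.2267]
tool_rot: [2.22, 2.222, -0.0]
ft_force: [0.2, -0.5, -0.4]
grip_width: 0.86
grip_force: 0.0
```

```bash
python3 meas.py a1 .25 .42 -1; python3 -c "
from h import *
print(get_state()['position'],get_state()['joint_positions'].round(2)); torches(get_image('top'),cam('top'),amin=150)"
```

```text
yellow -42 46 p [449.8 329. ] d [-0.285 -0.959] yaw -1.86
[(-72, None), (-70, None), (-68, None), (-66, None), (-64, [138, 101, 57]), (-62, [121, 92, 66]), (-60, [72, 70, 68]), (-58, [66, 66, 68]), (-56, [65, 65, 65]), (-54, [65, 67, 70]), (-52, [64, 64, 66]), (-50, [67, 66, 67]), (-48, [67, 69, 69]), (-46, [70, 71, 71]), (-44, [128, 114, 59]), (-42, [239, 214, 0])]
[(46, [255, 240, 0]), (48, [255, 241, 123]), (50, [250, 244, 213]), (52, [241, 245, 245]), (54, [241, 246, 248]), (56, [240, 246, 247]), (58, [241, 246, 248]), (60, [238, 244, 245]), (62, [236, 242, 243]), (64, [237, 242, 243]), (66, [240, 246, 247]), (68, [238, 243, 244]), (70, [211, 216, 217]), (72, [150, 154, 161]), (74, [123, 129, 136]), (76, [121, 122, 131]), (78, [122, 125, 132]), (80, [120, 123, 130]), (82, [162, 168, 173]), (84, [233, 238, 240]), (86, [243, 248, 250]), (88, [243, 248, 250]), (90, [243, 249, 251]), (92, [243, 250, 250]), (94, [244, 249, 251]), (96, [244, 249, 250]), (98, [244, 249, 250]), (100, [244, 249, 250]), (102, [243, 248, 250]), (104, [237, 236, 233]), (106, [220, 204, 190]), (108, [199, 152
[... 809 characters left out ...]
, (76, [220, 171, 105]), (78, [219, 170, 105]), (80, [213, 164, 97]), (82, [209, 160, 99]), (84, [209, 161, 98]), (86, [206, 159, 98]), (88, [206, 158, 97]), (90, [208, 160, 97]), (92, [210, 162, 98]), (94, [209, 160, 96]), (96, [194, 147, 88]), (98, [185, 139, 82]), (100, [181, 137, 84]), (102, [154, 113, 68]), (104, [152, 112, 70]), (106, [155, 114, 72]), (108, [141, 104, 64]), (110, [146, 106, 64])]
origin [307.5 265. ] collar [351.9 232.6] tail [240.9 313.7]
[0.44764019 0.19027969 0.22670869] [ 0.84 -0.01 -1.27  1.78 -0.01  1.36 -0.43]
area 205 box [276 221  25  12] ends [450. 173.] [438.  84.] L 90.0 yaw -1.709
area 222 box [234 259  16  22] ends [319. 309.] [244. 283.] L 79.0 yaw -2.81
```

Run:
```python
from h import *
go((.428,.2555,.06),1.282)
```

```text
[ 65.2 -19.6 166.7] [0.   0.   0.29]
```

Emit:
send_rows(xyz=[[13,-4,15],[26,-8,30],[39,-12,45],[52,-16,60],[65,-20,75],[65,-20,90],[65,-20,105],[65,-20,120],[65,-20,120],[65,-20,120]], dr=[[0,0,0.06],[0,0,0.12],[0,0,0.18],[0,0,0.24],[0,0,0.29],[0,0,0.29],[0,0,0.29],[0,0,0.29],[0,0,0.29],[0,0,0.29]], jaw=70)

```text
time: 57.35
position: [0.427, 0.2554, 0.1064]
tool_rot: [-2.517, -1.878, 0.002]
ft_force: [-0.6, -0.2, 0.3]
grip_width: 0.805
grip_force: 0.0
```

Run:
```python
from h import *
go((.428,.2555,-.009),1.282); print(get_state()['joint_positions'].round(3))
```

```text
[  0.5   1.1 115.4] [-0.002  0.     0.   ]
[ 0.525  0.254 -1.225  1.915  0.26   1.153 -1.086]
```

Emit:
send_rows(xyz=[[0,1,14],[0,1,28],[0,1,42],[0,1,56],[0,1,70],[0,1,84],[0,1,96],[0,1,106],[0,1,112],[0,1,115]], dr=[[0,0,0],[0,0,0],[0,0,0],[0,0,0],[0,0,0],[0,0,0],[0,0,0],[0,0,0],[0,0,0],[0,0,0]])

```text
time: 58.18
position: [0.4279, 0.2549, -0.0093]
tool_rot: [-2.517, -1.878, 0.002]
ft_force: [0.6, 0.1, 0.2]
grip_width: 0.802
grip_force: 0.0
```

Emit:
send_rows(xyz=[[0,0,0],[0,0,0],[0,0,0],[0,0,0],[0,0,0],[0,0,0],[0,0,0],[0,0,0],[0,0,0],[0,0,0]], dr=[[0,0,0],[0,0,0],[0,0,0],[0,0,0],[0,0,0],[0,0,0],[0,0,0],[0,0,0],[0,0,0],[0,0,0]], jaw=20, grip_force=8)

```text
time: 59.02
position: [0.4289, 0.2552, -0.0079]
tool_rot: [2.518, 1.878, 0.001]
ft_force: [-0.2, -0.5, 5.1]
grip_width: 0.519
grip_force: 8.0
```

Run:
```python
from h import *
s=get_state(); print(s['joint_positions'].round(3)); go((.428,.2555,-.009),1.282)
```

```text
[ 0.348  0.436 -1.069  2.012  0.468  0.963 -1.249]
[ 0.1 -0.9  1.1] [ 0.001 -0.    -0.   ]
```

Emit:
send_rows(xyz=[[0,0,0],[0,0,-1],[0,0,-3],[1,0,-5],[1,0,-8],[2,0,-12],[3,0,-16],[5,0,-20],[6,0,-25],[8,0,-31]], dr=[[0,0,0],[0,0,0],[0,0,0],[0,0,0],[0,0,0],[0,0,0],[0,0,0],[0,0,0],[0,0,0],[0,0,0]])

```text
time: 59.85
position: [0.4308, 0.263, 0.0232]
tool_rot: [-2.518, -1.878, -0.0]
ft_force: [0.2, 1.1, -2.2]
grip_width: 0.518
grip_force: 8.0
```

```bash
python3 tail.py a2
```

```text
[0.4308 0.263  0.0232] [ 0.2  1.1 -2.2] [ 0.039 -0.093 -0.027] 0.5180887976803504
top [([276, 221, 25, 12, 205], [288.1, 226.6]), ([425, 237, 6, 7, 29], [427.6, 240.2]), ([278, 242, 11, 10, 38], [283.4, 245.7]), ([234, 257, 26, 24, 425], [246.1, 268.6])]
[-0.3  1.  -0.5] [-0.011 -0.049  0.083]
scene [([231, 152, 11, 15, 108], [236.7, 158.8]), ([270, 172, 9, 14, 103], [274.2, 178.6]), ([344, 184, 37, 32, 545], [364.3, 199.3]), ([395, 213, 25, 22, 226], [407.3, 224.0])]
[-0.5 -0.2 -1.9] [ 0.1    0.021 -0.002]
[-0.1  0.6 -2.6]
[ 0.6  0.2 -1.7]
```

Emit:
send_rows(xyz=[[3,0,-6],[6,0,-12],[9,0,-18],[13,0,-25],[17,0,-31],[22,0,-37],[28,0,-44],[33,0,-50],[40,0,-55],[47,0,-61]], dr=[[0,0,0],[0,0,0],[0,0,0],[0,0,0],[0,0,0],[0,0,0],[0,0,0],[0,0,0],[0,0,0],[0,0,0]])

```text
time: 60.88
position: [0.4444, 0.3083, 0.0842]
tool_rot: [2.518, 1.878, -0.0]
ft_force: [-0.4, -1.6, -0.5]
grip_width: 0.52
grip_force: 8.0
```

```bash
python3 tail.py a3|grep -v '^t'; python3 -c "
from h import *
print(get_state()['joint_positions'].round(2)); go((.4735,.407,.108),1.282)"
```

```text
[0.4444 0.3083 0.0842] [-0.4 -1.6 -0.5] [-0.028 -0.114 -0.   ] 0.5195213185640438
[-0.7  0.8  1.6] [-0.275 -0.059 -0.022]
scene [([231, 152, 11, 15, 107], [236.7, 158.8]), ([270, 172, 9, 14, 106], [274.3, 178.5]), ([392, 178, 15, 20, 243], [398.6, 186.8]), ([344, 184, 37, 33, 548], [364.3, 199.3]), ([408, 215, 17, 22, 175], [416.0, 226.3])]
[ 0.4 -1.  -0.1] [-0.394 -0.056  0.017]
[-1.  -1.3 -0.9]
[ 0.3 -0.  -0.9]
[ 0.3   0.4  -1.13  1.84  0.39  1.15 -1.25]
[ 1.033e+02 -1.000e-01 -2.430e+01] [0. 0. 0.]
```

Emit:
send_rows(xyz=[[7,0,-5],[14,0,-9],[21,0,-13],[29,0,-17],[36,0,-19],[44,0,-22],[51,0,-24],[58,0,-25],[65,0,-26],[71,0,-26]], dr=[[0,0,0],[0,0,0],[0,0,0],[0,0,0],[0,0,0],[0,0,0],[0,0,0],[0,0,0],[0,0,0],[0,0,0]])

```text
time: 61.92
position: [0.465, 0.3774, 0.1107]
tool_rot: [-2.518, -1.878, -0.003]
ft_force: [-0.5, -1.1, 6.7]
grip_width: 0.513
grip_force: 8.0
```

Emit:
send_rows(xyz=[[6,0,0],[11,0,0],[16,0,0],[20,0,0],[24,0,0],[27,0,0],[29,0,0.5],[31,0,1],[32,0,1],[32,0,1]], dr=[[0,0,0],[0,0,0],[0,0,0],[0,0,0],[0,0,0],[0,0,0],[0,0,0],[0,0,0],[0,0,0],[0,0,0]])

```text
time: 62.75
position: [0.4738, 0.4068, 0.1094]
tool_rot: [2.518, 1.878, 0.001]
ft_force: [-0.2, -0.8, 6.7]
grip_width: 0.518
grip_force: 8.0
```

```bash
python3 stand.py .4733 .407
```

```text
blob [420 231   9  10  61] [423.6 236. ] pred [427.  231.5] [424.  237.2] [429.9 225.9] axis 72.5 vertical -62.2
[0.4738 0.4068 0.1094] [-0.4 -0.6  8.2]
```

Emit:
send_rows(xyz=[[0,0,-0.5],[0,0,-0.5],[0,0,-0.5],[0,0,-0.5],[0,0,-0.5],[0,0,-0.5],[0,0,-0.5],[0,0,-0.5],[0,0,-0.5],[0,0,-0.5]], dr=[[0,0,0],[0,0,0],[0,0,0],[0,0,0],[0,0,0],[0,0,0],[0,0,0],[0,0,0],[0,0,0],[0,0,0]], jaw=75)

```text
time: 63.63
position: [0.4735, 0.4065, 0.1092]
tool_rot: [2.518, 1.878, -0.0]
ft_force: [0.2, -0.2, 0.3]
grip_width: 0.862
grip_force: 0.0
```

Emit:
send_rows(xyz=[[0,0,-5],[0,0,-15],[0,0,-30],[0,0,-45],[0,0,-60],[0,0,-75],[0,0,-90],[0,0,-110],[0,0,-130],[0,0,-140]], dr=[[0,0,0],[0,0,0],[0,0,0],[0,0,0],[0,0,0],[0,0,0],[0,0,0],[0,0,0],[0,0,0],[0,0,0]])

```text
time: 64.47
position: [0.474, 0.4078, 0.2535]
tool_rot: [-2.518, -1.878, -0.007]
ft_force: [0.1, -0.3, 0.2]
grip_width: 0.863
grip_force: 0.0
```

```bash
python3 stand.py .4733 .407;python3 - <<'E'
from h import *
print(get_state()['joint_positions'].round(2));torches(get_image('top'),cam('top'),amin=25)
go((.46,0.0,.23),1.43)
E
```

```text
blob [419 226  14  15 111] [425.1 233.8] pred [427.  231.5] [424.  237.2] [429.9 225.9] axis -54.9 vertical -62.2
[0.4744 0.4083 0.2543] [-0.5  0.2  1.8]
[ 0.06  0.45 -1.11  1.42  0.4   1.51 -1.32]
area 206 box [276 221  25  12] ends [450. 173.] [438.  84.] L 90.0 yaw -1.709
area 30 box [425 237   6   7] ends [ 419. -396.] [ 397. -396.] L 22.0 yaw 3.136
area 139 box [269 242  20  19] ends [377. 189.] [339. 127.] L 73.0 yaw -2.125
[-395.1  102.6   21. ] [ 0.003 -0.004 -0.148]
```

Torch A stands. Last is torch B.

Emit:
send_rows(xyz=[[-38,10,0],[-78,20,0],[-118,30,0],[-158,40,2],[-198,50,5],[-238,61,8],[-278,72,12],[-318,82,16],[-358,93,20],[-395,103,21]], dr=[[0,0,-0.015],[0,0,-0.03],[0,0,-0.045],[0,0,-0.06],[0,0,-0.08],[0,0,-0.1],[0,0,-0.12],[0,0,-0.14],[0,0,-0.148],[0,0,-0.148]])

```text
time: 65.4
position: [0.4582, -0.0047, 0.2272]
tool_rot: [2.374, 2.056, -0.004]
ft_force: [0.8, 0.8, -0.7]
grip_width: 0.86
grip_force: 0.0
```

Emit:
send_rows(xyz=[[0,0,0],[0,0,0],[0,0,0],[0,0,0],[0,0,0],[0,0,0],[0,0,0],[0,0,0],[0,0,0],[0,0,0]], dr=[[0,0,0],[0,0,0],[0,0,0],[0,0,0],[0,0,0],[0,0,0],[0,0,0],[0,0,0],[0,0,0],[0,0,0]])

```text
time: 66.23
position: [0.4597, -0.0013, 0.2282]
tool_rot: [2.372, 2.06, -0.0]
ft_force: [-0.0, -0.1, 0.2]
grip_width: 0.865
grip_force: 0.0
```

```bash
python3 meas.py b1 .08 .2 -1 | head -4; python3 -c "
from h import *
print(get_state()['position'],get_state()['joint_positions'].round(2)); torches(get_image('top'),cam('top'),amin=25)"; python3 stand.py .4733 .407
```

```text
yellow -32 42 p [352.9 161.2] d [ 0.518 -0.855] yaw -1.026
[(-62, [216, 168, 103]), (-60, [213, 163, 99]), (-58, [211, 161, 98]), (-56, [211, 163, 101]), (-54, [207, 159, 96]), (-52, [205, 157, 95]), (-50, [205, 156, 95]), (-48, [206, 156, 96]), (-46, [210, 163, 98]), (-44, [212, 162, 95]), (-42, [215, 167, 98]), (-40, [215, 169, 100]), (-38, [217, 169, 105]), (-36, [216, 168, 98]), (-34, [212, 168, 91]), (-32, [254, 227, 0])]
[(42, [214, 181, 46]), (44, [199, 155, 82]), (46, [202, 154, 95]), (48, [205, 158, 93]), (50, [207, 158, 94]), (52, [207, 159, 96]), (54, [207, 159, 94]), (56, [209, 160, 98]), (58, [208, 162, 98]), (60, [208, 160, 100]), (62, [205, 157, 95]), (64, [204, 155, 94]), (66, [202, 154, 92]), (68, [203, 155, 92]), (70, [205, 158, 96]), (72, [211, 163, 97]), (74, [212, 163, 102]), (76, [212, 164, 102]), (78, [209, 161, 98]), (80, [206, 159, 97]), (82, [205, 156, 95]), (84, [203, 156, 93]), (86, [206, 158, 95]), (88, [208, 161, 96]), (90, [210, 161, 97]), (92, [207, 158, 96]), (94, [205, 158, 94]), (96, [200, 152, 92]), (98, [199, 151, 91]), (100, [199, 152, 89]), (102, [198, 150, 88]), (104, [202, 154, 91])]
origin [365.3 140.7] collar [393.8  93.6] tail [322.5 211.2]
[ 0.45970511 -0.00137114  0.22820871] [ 1.03 -0.12 -0.99  1.84 -0.1   1.37 -0.08]
area 43 box [213 214   7   8] ends [485. 402.] [458. 401.] L 26.0 yaw -3.082
area 206 box [276 221  25  12] ends [451. 174.] [438.  84.] L 91.0 yaw -1.709
area 30 box [425 237   7   7] ends [ 408. -387.] [ 408. -409.] L 23.0 yaw -1.545
area 213 box [268 242  21  20] ends [375. 189.] [326. 136.] L 72.0 yaw -2.319
area 471 box [234 256  26  25] ends [276. 315.] [300. 237.] L 82.0 yaw -1.268
blob [419 227  14  14 110] [425.1 233.8] pred [427.  231.5] [424.  237.2] [429.9 225.9] axis -50.3 vertical -62.2
[ 0.4597 -0.0014  0.2282] [ 0.5 -0.8  0.9]
```

```bash
python3 meas.py b1 .08 .145 -1 | cut -c1-1500; python3 -c "
from h import *
torches(cv2.imread('pics/b1.png')[:,:,::-1].copy(),cam('wrist'),225)"
```

```text
yellow -42 48 p [444.4 128.5] d [-0.129 -0.992] yaw -1.7
[(-72, [136, 101, 62]), (-70, [135, 99, 59]), (-68, [136, 98, 64]), (-66, [136, 100, 60]), (-64, [135, 98, 60]), (-62, [105, 84, 58]), (-60, [63, 63, 62]), (-58, [62, 64, 67]), (-56, [70, 69, 67]), (-54, [66, 66, 64]), (-52, [65, 66, 65]), (-50, [61, 65, 62]), (-48, [65, 64, 67]), (-46, [64, 63, 61]), (-44, [125, 109, 56]), (-42, [244, 220, 0])]
[(48, [255, 237, 36]), (50, [248, 242, 215]), (52, [238, 244, 245]), (54, [237, 243, 244]), (56, [238, 244, 245]), (58, [238, 243, 245]), (60, [235, 241, 242]), (62, [234, 240, 241]), (64, [232, 238, 239]), (66, [236, 241, 242]), (68, [233, 239, 241]), (70, [216, 222, 223]), (72, [161, 165, 170]), (74, [127, 130, 136]), (76, [119, 124, 130]), (78, [119, 123, 129]), (80, [118, 124, 128]), (82, [149, 154, 158]), (84, [228, 233, 235]), (86, [239, 245, 246]), (88, [241, 247, 248]), (90, [240, 246, 247]), (92, [241, 247, 248]), (94, [240, 246, 247]), (96, [241, 247, 248]), (98, [239, 245, 246]), (100, [240, 245, 247]), (102, [239, 244, 244]), (104, [236, 238, 236]), (106, [214, 186, 158]), (108, [205, 161, 106]), (110, [203, 155, 93])]
origin [441.6 106.7] collar [434.5  52.2] tail [452.2 188.5]
area 302 box [109   0  39  13] ends [259. 226.] [301. 220.] L 42.0 yaw -0.141
area 2357 box [173  22  67  70] ends [331. 191.] [378. 128.] L 78.0 yaw -0.927
area 2456 box [272  31  31  87] ends [451. 174.] [438.  80.] L 95.0 yaw -1.706
```

Run:
```python
from h import *
go((.4345,.0525,.08),1.44)
```

```text
[ 49.9 -32.5 148.2] [ 0.    0.   -0.01]
```

Emit:
send_rows(xyz=[[13,-8,18],[26,-16,36],[39,-24,54],[50,-32,72],[50,-32,90],[50,-32,108],[50,-32,126],[50,-32,140],[50,-32,148],[50,-32,148]], dr=[[0,0,-0.01],[0,0,-0.01],[0,0,-0.01],[0,0,-0.01],[0,0,-0.01],[0,0,-0.01],[0,0,-0.01],[0,0,-0.01],[0,0,-0.01],[0,0,-0.01]], jaw=70)

```text
time: 67.27
position: [0.4337, 0.0526, 0.0788]
tool_rot: [-2.36, -2.069, 0.002]
ft_force: [-0.1, -0.7, -0.1]
grip_width: 0.81
grip_force: 0.0
```

Run:
```python
from h import *
go((.4345,.0525,-.009),1.44); print(get_state()['joint_positions'].round(3))
```

```text
[-0.1  1.1 87.8] [-0.003 -0.001 -0.   ]
[ 0.971  0.027 -1.143  2.076  0.027  1.058 -0.315]
```

Emit:
send_rows(xyz=[[0,1,12],[0,1,24],[0,1,36],[0,1,48],[0,1,58],[0,1,68],[0,1,77],[0,1,83],[0,1,86],[0,1,87]], dr=[[0,0,0],[0,0,0],[0,0,0],[0,0,0],[0,0,0],[0,0,0],[0,0,0],[0,0,0],[0,0,0],[0,0,0]])

```text
time: 68.1
position: [0.4362, 0.0524, -0.0067]
tool_rot: [-2.362, -2.071, 0.0]
ft_force: [0.1, -0.5, 0.4]
grip_width: 0.804
grip_force: 0.0
```

Emit:
send_rows(xyz=[[0,0,0],[0,0,0],[0,0,0],[0,0,0],[0,0,0],[0,0,0],[0,0,0],[0,0,0],[0,0,0],[0,0,0]], dr=[[0,0,0],[0,0,0],[0,0,0],[0,0,0],[0,0,0],[0,0,0],[0,0,0],[0,0,0],[0,0,0],[0,0,0]], jaw=20, grip_force=8)

```text
time: 68.93
position: [0.436, 0.0523, -0.0066]
tool_rot: [2.362, 2.071, -0.001]
ft_force: [-2.7, -0.9, 5.3]
grip_width: 0.517
grip_force: 8.0
```

Emit:
send_rows(xyz=[[0,0,0],[0,0,-1],[0,0,-3],[1,0,-5],[1,0,-8],[2,0,-12],[3,0,-16],[5,0,-20],[6,0,-25],[8,0,-31]], dr=[[0,0,0],[0,0,0],[0,0,0],[0,0,0],[0,0,0],[0,0,0],[0,0,0],[0,0,0],[0,0,0],[0,0,0]])

```text
time: 69.77
position: [0.437, 0.0606, 0.0246]
tool_rot: [-2.362, -2.071, -0.0]
ft_force: [0.9, -0.0, -1.8]
grip_width: 0.519
grip_force: 8.0
```

Emit:
send_rows(xyz=[[3,0,-6],[6,0,-12],[9,0,-18],[13,0,-25],[17,0,-31],[22,0,-37],[28,0,-44],[33,0,-50],[40,0,-55],[47,0,-61]], dr=[[0,0,0],[0,0,0],[0,0,0],[0,0,0],[0,0,0],[0,0,0],[0,0,0],[0,0,0],[0,0,0],[0,0,0]])

```text
time: 70.6
position: [0.4433, 0.1074, 0.0857]
tool_rot: [2.362, 2.071, -0.0]
ft_force: [0.4, -0.4, -1.7]
grip_width: 0.519
grip_force: 8.0
```

```bash
python3 tail.py b3|grep -v '^t'; python3 -c "
from h import *
print(get_state()['joint_positions'].round(2)); go((.4547,.2085,.110),1.44)"
```

```text
[0.4433 0.1074 0.0857] [ 0.4 -0.4 -1.7] [-0.034 -0.145 -0.019] 0.5186236449935807
[-0.1  0.3  0.7] [-0.022  0.041  0.005]
scene [([231, 152, 11, 15, 104], [236.7, 158.7]), ([270, 172, 9, 14, 106], [274.3, 178.5]), ([392, 178, 22, 21, 419], [402.6, 188.2]), ([356, 184, 25, 33, 486], [369.1, 198.7]), ([420, 227, 13, 14, 104], [425.3, 233.8])]
[ 0.1  0.  -1.8] [-0.186 -0.003  0.053]
[-0.5  0.2 -0.4]
[-0.  -0.4 -1.3]
[ 0.86  0.1  -1.19  2.03  0.11  1.08 -0.5 ]
[102.   -1.8 -24.8] [0. 0. 0.]
```

Emit:
send_rows(xyz=[[7,0,-5],[14,0,-9],[21,0,-13],[29,0,-17],[36,0,-19],[44,0,-22],[51,0,-24],[58,0,-25],[65,0,-26],[71,0,-26]], dr=[[0,0,0],[0,0,0],[0,0,0],[0,0,0],[0,0,0],[0,0,0],[0,0,0],[0,0,0],[0,0,0],[0,0,0]])

```text
time: 71.63
position: [0.4533, 0.1785, 0.112]
tool_rot: [2.361, 2.071, 0.002]
ft_force: [-0.3, -0.6, 7.9]
grip_width: 0.523
grip_force: 8.0
```

Emit:
send_rows(xyz=[[6,0,0],[11,0,0],[16,0,0],[20,0,0],[24,0,0],[27,0,0],[29,0,0.5],[31,0,1],[32,0,1],[32,0,1]], dr=[[0,0,0],[0,0,0],[0,0,0],[0,0,0],[0,0,0],[0,0,0],[0,0,0],[0,0,0],[0,0,0],[0,0,0]])

```text
time: 72.47
position: [0.4568, 0.2094, 0.1107]
tool_rot: [2.362, 2.071, -0.0]
ft_force: [-1.1, -1.0, 8.4]
grip_width: 0.518
grip_force: 8.0
```

```bash
python3 stand.py .4555 .2085; python3 -c "
from h import *
print(get_state()['joint_positions'].round(2))"
```

```text
blob [371 212   8   9  53] [374.3 216.4] pred [376.4 211.3] [374.9 217.3] [378.  205.3] axis 43.8 vertical -75.2
[0.4568 0.2092 0.1107] [-1.  0.  8.]
[ 0.6   0.25 -1.19  1.9   0.25  1.16 -0.81]
```

Release, rise, then retreat clear for a final check.

Emit:
send_rows(xyz=[[0,0,-0.5],[0,0,-0.5],[0,0,-0.5],[0,0,-0.5],[0,0,-0.5],[0,0,-0.5],[0,0,-0.5],[0,0,-0.5],[0,0,-0.5],[0,0,-0.5]], dr=[[0,0,0],[0,0,0],[0,0,0],[0,0,0],[0,0,0],[0,0,0],[0,0,0],[0,0,0],[0,0,0],[0,0,0]], jaw=75)

```text
time: 73.35
position: [0.4567, 0.209, 0.1107]
tool_rot: [2.362, 2.071, -0.0]
ft_force: [0.2, -1.3, 0.2]
grip_width: 0.858
grip_force: 0.0
```

Emit:
send_rows(xyz=[[0,0,-5],[0,0,-15],[0,0,-30],[0,0,-45],[0,0,-60],[0,0,-75],[0,0,-90],[0,0,-110],[0,0,-130],[0,0,-150]], dr=[[0,0,0],[0,0,0],[0,0,0],[0,0,0],[0,0,0],[0,0,0],[0,0,0],[0,0,0],[0,0,0],[0,0,0]])

```text
time: 74.18
position: [0.4565, 0.2095, 0.2625]
tool_rot: [2.361, 2.072, 0.001]
ft_force: [0.6, -0.0, -0.3]
grip_width: 0.862
grip_force: 0.0
```

Emit:
send_rows(xyz=[[-20,0,-10],[-55,0,-20],[-90,0,-20],[-125,0,-20],[-160,0,-20],[-195,0,-20],[-210,0,-20],[-210,0,-20],[-210,0,-20],[-210,0,-20]], dr=[[0,0,0],[0,0,0],[0,0,0],[0,0,0],[0,0,0],[0,0,0],[0,0,0],[0,0,0],[0,0,0],[0,0,0]])

```text
time: 75.02
position: [0.4296, 0.0026, 0.2813]
tool_rot: [2.359, 2.074, 0.001]
ft_force: [0.3, 1.5, 0.4]
grip_width: 0.863
grip_force: 0.0
```

```bash
for p in ".4565 .2095" ".4738 .4068" ".4446 -.2168" ".4085 -.4032"; do python3 stand.py $p | head -1; done
python3 - <<'E'
from h import *
im=get_image('top'); save(im,'tend.png'); C=cam('top'); torches(im,C,amin=25)
# switch: red ball; button: green; change of the bystanders against the first picture
a=cv2.imread('pics/top0.png').astype(int); b=im[:,:,::-1].astype(int); d=(np.abs(a-b).max(2)>60).astype(np.uint8)
k,l,st,ce=cv2.connectedComponentsWithStats(d)
print([(st[i].tolist(),(1000*back(C,ce[i],0)).round(0)[:2].tolist()) for i in range(1,k) if st[i][4]>25])
g=im.astype(int); m=(g[:,:,0]>150)&(g[:,:,1]<75)&(g[:,:,2]<75); ys,xs=np.nonzero(m); ok=(np.abs(xs-256)<15)&(np.abs(ys-180)<15); print('ball',back(C,(xs[ok].mean(),ys[ok].mean()),.075) if ok.any() else None)
m=(g[:,:,1]>g[:,:,0]+30)&(g[:,:,1]>g[:,:,2]+10); ys,xs=np.nonzero(m); ok=(np.abs(xs-366)<25)&(np.abs(ys-178)<25); print('button',back(C,(xs[ok].mean(),ys[ok].mean()),.171) if ok.any() else None, g[ys[ok],xs[ok]].mean(0) if ok.any() else 0)
print(get_state()['position'])
E
```

```text
blob [362 184  20  37 353] [371.7 198.5] pred [376.6 211.6] [375.  217.6] [378.2 205.6] axis 77.6 vertical -75.2
blob [420 227  13  14 105] [425.4 233.8] pred [426.9 231.6] [423.9 237.3] [429.8 226. ] axis -54.4 vertical -62.2
blob [270 172   9  14 106] [274.3 178.5] pred [274.3 176.6] [275.3 183.2] [273.3 170.1] axis 79.8 vertical -98.7
blob [231 152  11  15 105] [236.7 158.8] pred [236.  156.7] [237.9 163.5] [234.1 149.8] axis 72.6 vertical -105.4
area 27 box [213 214   7   7] ends [462. 406.] [481. 398.] L 20.0 yaw -0.409
area 29 box [425 237   7   7] ends [ 408. -387.] [ 408. -409.] L 23.0 yaw -1.545
area 212 box [268 242  21  20] ends [375. 189.] [326. 136.] L 72.0 yaw -2.319
area 472 box [234 256  26  25] ends [276. 316.] [300. 237.] L 82.0 yaw -1.28
[([271, 148, 35, 36, 754], [680.0, 140.0]), ([243, 151, 26, 7, 110], [725.0, 269.0]), ([358, 152, 24, 8, 92], [732.0, -174.0]), ([310, 156, 40, 26, 565], [681.0, -36.0]), ([355, 159, 31, 10, 154], [704.0, -181.0]), ([230, 160, 9, 6, 36], [692.0, 349.0]), ([347, 160, 10, 26, 96], [654.0, -105.0]), ([357, 166, 8, 11, 51], [670.0, -14
[... 911 characters left out ...]
4, 8, 11, 47], [143.0, -5.0]), ([286, 309, 19, 17, 214], [112.0, 94.0]), ([495, 314, 93, 30, 1481], [89.0, -788.0]), ([576, 323, 25, 16, 210], [89.0, -1007.0]), ([300, 330, 24, 23, 198], [17.0, 36.0]), ([210, 336, 10, 7, 26], [25.0, 392.0]), ([168, 340, 24, 5, 61], [7.0, 521.0]), ([193, 342, 24, 6, 39], [3.0, 422.0]), ([167, 345, 75, 11, 449], [-17.0, 426.0]), ([299, 359, 13, 26, 138], [-79.0, 50.0]), ([270, 360, 56, 40, 955], [-132.0, 105.0]), ([521, 361, 83, 26, 845], [-56.0, -852.0]), ([327, 364, 136, 36, 3065], [-126.0, -283.0])]
ball [0.62678382 0.25317565 0.075     ]
button [ 0.626829   -0.16656178  0.171     ] [ 57.46153846 124.17948718  75.48717949]
[0.42939547 0.00189921 0.28081439]
```

Run:
```python
from h import *
C=cam('scene'); im=get_image('scene'); cp=-C[1].T@C[2]
for n,x,y in (('B',.4565,.2095),('A',.4738,.4068),('C',.4446,-.2168),('D',.4085,-.4032)):
    f=cp[:2]-[x,y]; f=.018*f/np.linalg.norm(f); g=np.array([-f[1],f[0]])
    print(n)
    for z in range(8,178,12):
        print(z,*[im[int(round(v)),int(round(u))].tolist() for u,v in (proj(C,(*(np.array([x,y])+f+k*g),z/1000)) for k in (-.6,0,.6))],end=' | ')
    print()
```

```text
B
8 [106, 75, 48] [65, 47, 35] [53, 41, 34] | 20 [46, 42, 42] [56, 52, 37] [31, 30, 28] | 32 [110, 94, 29] [104, 88, 25] [87, 76, 18] | 44 [120, 100, 5] [89, 76, 20] [96, 82, 20] | 56 [98, 83, 23] [89, 76, 15] [82, 70, 11] | 68 [154, 130, 8] [133, 112, 10] [116, 97, 7] | 80 [157, 131, 8] [121, 102, 10] [120, 100, 7] | 92 [100, 85, 11] [89, 77, 14] [88, 73, 10] | 104 [134, 112, 7] [133, 111, 2] [106, 85, 15] | 116 [164, 138, 0] [127, 110, 49] [118, 100, 8] | 128 [117, 115, 111] [106, 111, 113] [100, 94, 72] | 140 [114, 115, 116] [56, 57, 59] [71, 75, 75] | 152 [81, 85, 86] [96, 98, 99] [63, 59, 57] | 164 [113, 117, 118] [131, 135, 138] [132, 137, 140] | 176 [134, 137, 137] [140, 141, 137] [134, 142, 144] | 
A
8 [50, 40, 32] [32, 29, 28] [48, 38, 33] | 20 [32, 30, 29] [44, 42, 29] [31, 31, 35] | 32 [87, 75, 26] [120, 99, 8] [59, 51, 28] | 44 [102, 86, 11] [85, 73, 16] [108, 91, 7] | 56 [110, 93, 9] [125, 105, 10] [74, 64, 20] | 68 [115, 97, 8] [133, 111, 10] [133, 111, 8] | 80 [119, 100, 8] [128, 108, 10] [142, 119, 5] | 92 [102, 87, 14] [142, 118, 10] [110, 93, 7] | 104 [134, 112, 2] 
[... 1071 characters left out ...]
[29, 29, 29] [61, 46, 35] | 20 [46, 44, 38] [45, 40, 29] [43, 41, 31] | 32 [118, 99, 13] [127, 105, 7] [106, 89, 10] | 44 [105, 90, 19] [78, 67, 20] [84, 73, 17] | 56 [98, 83, 15] [126, 105, 10] [99, 83, 14] | 68 [131, 109, 8] [134, 111, 10] [128, 107, 8] | 80 [110, 91, 5] [94, 81, 25] [106, 89, 4] | 92 [101, 81, 30] [110, 92, 9] [103, 88, 6] | 104 [126, 106, 3] [131, 109, 1] [118, 101, 4] | 116 [138, 114, 44] [115, 114, 111] [121, 107, 63] | 128 [109, 111, 110] [90, 93, 96] [104, 105, 104] | 140 [67, 63, 63] [57, 59, 60] [45, 49, 51] | 152 [94, 100, 103] [109, 112, 113] [89, 95, 95] | 164 [125, 129, 131] [119, 123, 125] [121, 124, 125] | 176 [185, 190, 189] [198, 199, 194] [179, 184, 182] |
```

All four torches stand upright, with their tails at desk level, collars at about 138 mm and lenses on top. The toggle is off and the lamp is on the mat, so I'm handing in.

```bash
python3 -c "
from bench import *
print(get_state()['time']); print(close_job())"
```

```text
75.3167
the job is handed in; nothing more can be done
None
```

I handed the job in at 75 s: the charger is off, the lamp is on the middle of the mat with its button pressed right down, all four torches stand on their tails, and the arm is clear, but I didn't individually re-check that the other items stayed put.

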